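Swing out the folding hook and hang the saddle template back against its stop

TASK

On the grey upright panel, swing the flat red folding hook out until it comes up against its end stop, square to the panel. Then lift the blue saddle template out of its wooden rack, thread its slot over the hook and push it gently back along the bar until it presses against the black rubber stop foot (a light steady press of about 5 to 12 N for half a second), and leave it hanging upright on the bar, let go and still. Never load the hook with more than 25 N or the stop foot with more than 16 N, and leave the rest of the bench as it is.

Things in the scene. Friction and masses are not known exactly. Their poses are not given: they have to be found in the camera images.
- panel: Grey steel panel fixed upright, 12 thick, 195 high, y=-130 to +100 mm. Origin at bench level under its front face (plane x=0); -x points out of the front. A notch cut right through, open at the top, y=-85 to -5, from z=140 up, lies behind the folded hook's free half: let a finger down there behind the bar to push it out. Foot plate 12 high, 40 mm out in front, 70 behind.
- hook: Red flat bar on a vertical hinge. Origin on the hinge axis at the bar's mid height, at panel (-12, 50, 175) mm. Bar runs 120 mm along own -y, 10 thick (x), 12 high. Folded (or up to 0.25 rad open at the start) it lies along the panel's -y, back 7 mm off the face; it swings 90 deg, clockwise from above, to a hard stop, then points along the panel's -x. It must not be loaded over 25 N.
- hook_tip (a point): Free end of the hook's bar, at mid height, 120 mm from the hinge axis. The last 8 mm of the bar is a lip that stands 10 mm above the bar's top (the bar's top is 6 mm above this point). The hinge is stiff: it stays where it is left and takes about 3 to 5 N at 90 mm from the hinge to move.
- stop: Steel nut block on the panel's front with a screw and black rubber foot (20 mm disc facing out). Origin on the screw axis at panel (0, 50, 133) mm. The foot's face is 30 to 70 mm out from the panel's front, set by hand and not in these readings: look or feel for it. It does not yield; never over 16 N. The template's bridge meets it when slid back along the bar.
- template: Blue aluminium plate, 10 thick (own x), 100 wide (y), 150 high (z), 0.2 to 0.4 kg, upright in the rack, same from both sides. Origin at the centre of its underside. A slot 24 wide goes through it from z=64 to 98 mm; above it 52 mm of solid plate to grip, below it a solid bridge (z=34 to 64), then two legs with an arched gap.
- eye (a point): Middle of the upper edge of the template's slot (mid thickness), 98 mm above the template's underside; this edge rests on the hook's top when hung.
- rack: Wooden rack fixed on the bench, 70 by 136 mm, 34 high, with one groove along its y axis, 15 wide and 26 deep, floor 8 mm above the bench, ended by blocks 108 mm apart. The template stands in the groove. Origin at the centre of its underside.
- pipe: Bystander: steel pipe stub standing on end, 60 mm diameter, 75 high. Origin under its centre. Leave alone.
- can: Bystander: yellow spray can standing, 60 mm diameter, 150 high. Origin under its centre. Leave alone.
- hammer: Bystander: hammer lying on the bench, handle to its own -x. Leave alone.
Not all that is in view belongs to the job. Several things have the shape of the template; the one meant has the colours described above.

How it is judged (in metres and radians):
On the way, in this order (a step that is already met when the one before it is completed fails the run):
1. the hook is swung out against its end stop (within 0.06 rad of square to the panel) (angle between the y axis of hook and the x axis of panel, either way round below 0.06 rad), for 0.2 s.
2. the template's slot is threaded over the bar, inside the lip (y of eye in the frame of hook between -0.107 and -0.02 m and x of eye in the frame of hook between -0.012 and 0.012 m and z of eye in the frame of hook between 0.003 and 0.031 m and angle between the x axis of template and the x axis of panel, either way round below 0.3 rad), for 0.1 s.
3. the template on the bar is pressed against the rubber stop foot with 4 N or more for 0.3 s (contact force between template and stop above 4 N and x of eye in the frame of hook between -0.012 and 0.012 m), for 0.3 s.
At the end, for the whole second after the job is handed in: Hook out (within 0.12 rad of square to the panel); template hanging still and upright on the bar (slot edge within 4 mm of the bar top, tilt under 0.12 rad, parallel to the panel within 0.2 rad), slot 30 to 82 mm out from the panel front, let go (angle between the y axis of hook and the x axis of panel, either way round below 0.12 rad and x of eye in the frame of panel between -0.082 and -0.03 m and x of eye in the frame of hook between -0.012 and 0.012 m and z of eye in the frame of hook between 0.003 and 0.01 m and angle between template's own z axis and vertical below 0.12 rad and angle between the x axis of template and the x axis of panel, either way round below 0.2 rad and linear speed of template below 0.02 m/s); the robot touches nothing.
It fails at once if the hook is loaded with more than 25 N (contact force between anything else and hook above 25 N).
It fails at once if the stop is loaded with more than 16 N (contact force between anything else and stop above 16 N).
It fails at once if a bystander is moved by more than 20 mm (distance of any of pipe, can, hammer from where it was at the start of the episode above 0.02 m).
It also fails if it takes over 72 s, if anything falls off the work surface, if the arm or the gripper's body presses on something with over 40 N, if the wrist force passes 120 N, or if a joint passes its speed limit or range.

ROBOT

A 7-joint arm with a two-finger parallel gripper is mounted at the origin on the work surface. World frame = base frame: x ahead of the robot, y to its left, z up, the work surface at z = 0. Lengths are in m, angles in degrees, forces in N, time in s.
With the tool pointing down it reaches from about 0.425 to 0.875 m from the base axis. Payload 4.7 kg.
Tool frame: the origin (TCP) lies at the very end of the fingers, on their centre line; the grasp point (between the pads) lies 19 mm behind it; z points along the fingers, y is the direction in which the jaws open and shut (so a half turn about z gives the same grasp; the last joint's range is limited). The gripper opens to 87 mm and grips with 3 to 60 N. Pads are 19 mm wide; open, the fingers measure 117 mm over their backs; the gripper's body (75 mm by 190 mm) begins 51 mm behind the grasp point.
Start: joints at [67.672, 18.392, -4.016, 83.108, 1.295, 78.541, -3.26], TCP at [0.255, -0.598, 0.223] pointing down, gripper open.
Joint ranges: [-163.93, 163.93], [-17.29, 119.83], [-79.2, 71.16], [3.27, 140.29], [-89.18, 269.18], [5.43, 117.66], [-154.24, 154.24]. Speed limits (degrees/s): [147.25, 147.25, 180, 180, 180, 180, 180].

INTERFACE

Orientations are given as [roll, pitch, yaw] about the fixed x, y, z axes, in that order (R = Rz(yaw) Ry(pitch) Rx(roll)).
In Python, from cell import * gives the robot as it stands.
- The arm moves only by the tool arm_command, never from a script. Its argument "targets" is a list that holds one entry, the list of rows, each a list of 7 numbers: the shift along the tool's x, y, z in m, then the turn, a rotation vector about the tool's x, y, z in degrees, then the gripper's target within -1 to 1 (shut at 1, half-way at 0, fully open at -1). In form: [[[tx, ty, tz, rx, ry, rz, claw], ...]]. A call has 1 to 10 rows; each row is the pose to reach, as a shift and turn from the pose commanded when the call began, along the tool's axes at that moment; what a row does not reach only later rows make up. A row lasts 1/10 s, in which the tool goes at most 50 mm and 8.59 degrees, less where a joint would pass 70% of its speed; a pose out of reach is approached as far as the arm can. A call with a gripper value outside its range is refused whole. The fingers move at their own pace and stop on an object; "newtons" is the grip in N (left out, the last holds). Time passes only in rows, so rows that repeat a pose let the fingers close. It gives the time, the measured TCP pose, the force and the opening at its end, in the units of the state.
- get_obs(): the state, without advancing time (a new reading comes with each control period).
- read_camera(name): name is "scene" or "top" or "wrist"; returns a dict with "img" (384x512x3 uint8, red, green, blue), "z_map" (384x512 float32, m along the optical axis (not along the pixel's ray), 0 where there is no reading), "K" (3x3 intrinsics, pixels), "origin" and "attitude" of the camera in the world. Camera axes: x right, y down, z forward; pixel columns grow to the right and rows downward; lengths in m; the calibration is good to about 2 mm. A picture is of the moment at which its call begins.
- sign_off(): hands the job in, once; it reports no verdict.
Trained networks look in the newest picture that a camera, given by its name, has taken for a name from the list of things; names that differ only in an ending like _2 or _b are one class to them, and where a whole thing is asked for, a point or a joint stands for the part that bears it (a point fixed in the world has none). Each returns a list of dicts, best first, with "conf" (0 to 1); they miss things now and then, are a little off and sometimes report something else, mostly with a low value. They report only what shows in the picture. A call takes as long as a camera call. They do not tell look-alikes from the thing itself.
- search_frame(thing, camera): "position" ([column, row] in pixels, amid what is visible of it).
The state is a dict: "time_s": time; "qpos": joint angles; "joint_velocities": joint speeds; "effort": joint torques, N m; "tool_pos": TCP position; "tool_rot": TCP orientation; "force": force on the tool from outside, world axes, zero at the start; "wrist_torque": the same for the moment, N m; "grip_width": finger opening in m.
Only numpy, scipy, OpenCV 4.12 (cv2) and the standard library are available. Lean on these libraries where they do the work, as an engineer would, in place of code of your own. Each camera call takes 0.05 s, during which the arm holds its last target.

## Working session

There is one attempt and no reset: what is moved stays moved. The work goes in short steps, Python scripts to look and compute and a tool call to move; the robot and the scene stay as the last step left them, time stands still between calls to the robot, and variables do not carry over. Pictures are saved under pics/ and viewed, and the job is handed in when it is done.

Besides the shell and the picture viewer there is one more tool, called after "Request:" as a command line: name --argument value ..., lists and objects as JSON in quotes. arm_command: Moves the arm, as the interface text tells. Its arguments: {"type":"object","properties":{"targets":{"type":"array","items":{"type":"array","items":{"type":"array","items":{"type":"number"}}}},"newtons":{"type":"number"}},"required":["targets"]}

```bash
ls; mkdir -p pics; python3 - <<'E'
from cell import *
import cv2,numpy as np
o=get_obs();print(o)
for n in ["scene","top"]:
    r=read_camera(n);cv2.imwrite(f"pics/{n}0.png",r["img"][:,:,::-1]);np.savez(f"{n}0.npz",**r)
    print(n,r["K"],r["origin"],r["attitude"])
    for t in ["panel","hook","hook_tip","stop","template","eye","rack","pipe","can","hammer"]:
        try: print(t,[(d["conf"],d["position"]) for d in search_frame(t,n)][:4])
        except Exception as e: print(t,e)
E
```

```text
pics
{'time_s': 0.0, 'qpos': array([67.67381807, 18.43791657, -4.01699166, 83.17712102,  1.29429825,
       78.54118155, -3.25858503]), 'joint_velocities': array([-0.0381235 ,  0.02367245,  0.00141365,  0.06972138,  0.0472068 ,
       -0.00545552, -0.00587968]), 'effort': array([-2.47310209e-05, -4.91294539e+01, -4.03822884e-01, -3.12527204e+01,
       -6.39894395e-02,  4.36927029e-02,  1.72765772e-04]), 'tool_pos': array([ 0.25511938, -0.59721549,  0.22145524]), 'tool_rot': array([-1.79888996e+02,  4.76709269e-03,  2.31386458e+01]), 'force': array([ 0.16528155, -0.62047193,  0.70732967]), 'wrist_torque': array([ 0.023414  ,  0.00234475, -0.04769278]), 'grip_width': 0.08693212761225065}
scene [[420.51303463   0.         253.56006816]
 [  0.         420.51303463 194.18470314]
 [  0.           0.           1.        ]] [ 1.04698438 -0.42599864  1.08729005] [-1.47613419e+02  1.16687440e-01  5.42673457e+01]
panel [(0.83, [344.2, 146.0]), (0.48, [140.9, 232.8])]
hook [(0.5, [346.4, 129.2])]
hook_tip [(0.75, [350.4, 130.9])]
stop [(0.67, [325.7, 137.0]), (0.58, [208.1, 196.3])]
template [(
[... 282 characters left out ...]
3, 215.6])]
top [[347.10362836   0.         253.07826829]
 [  0.         347.10362836 192.7782105 ]
 [  0.           0.           1.        ]] [ 0.45351197 -0.04539229  1.13711297] [-176.28626491   -0.24748772  -89.19726178]
panel [(0.67, [144.7, 186.4])]
hook [(0.76, [145.4, 170.1])]
hook_tip [(0.69, [140.9, 171.1])]
stop [(0.39, [157.3, 193.7])]
template [(0.71, [157.8, 190.7]), (0.68, [300.2, 164.2]), (0.63, [288.1, 214.1]), (0.54, [272.4, 260.4])]
eye [(0.84, [272.7, 259.9]), (0.64, [295.4, 164.0]), (0.53, [290.4, 211.8])]
rack [(0.67, [282.3, 212.5])]
pipe [(0.88, [353.6, 223.0]), (0.48, [356.1, 125.5])]
can [(0.86, [353.6, 126.6]), (0.71, [289.0, 212.7])]
hammer [(0.7, [249.3, 127.9])]
```

View pics/scene0.png

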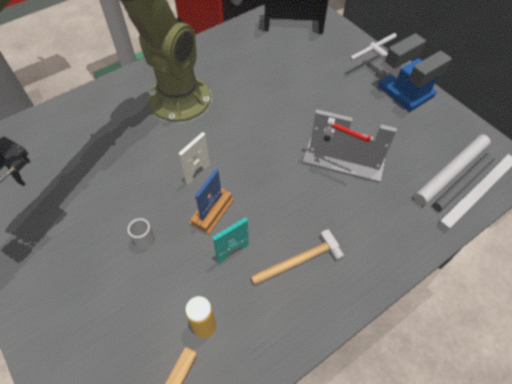

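View pics/top0.png

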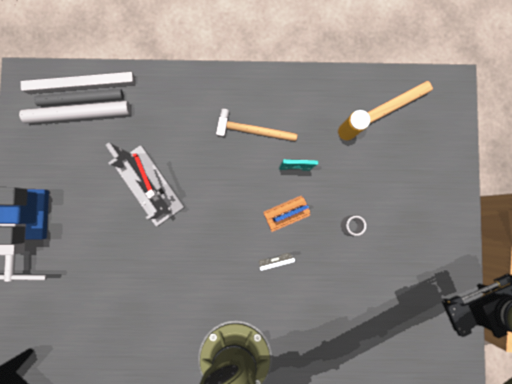

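The blue template is in the rack at scene (208,195) and top (290,212). The white and teal plates are look-alikes. The panel with the red hook is at scene (350,145) and top (145,185). Next I work out positions from the depth maps.

```bash
cat > h.py <<'E'
import numpy as np,cv2
from scipy.spatial.transform import Rotation as R
def cloud(r):
    K=r["K"];z=r["z_map"];h,w=z.shape
    u,v=np.meshgrid(np.arange(w),np.arange(h))
    p=np.stack([(u-K[0,2])/K[0,0]*z,(v-K[1,2])/K[1,1]*z,z],-1)
    P=p@R.from_euler('xyz',r["attitude"],degrees=True).as_matrix().T+r["origin"]
    P[z==0]=np.nan
    return P
def proj(r,X):
    c=(np.atleast_2d(X)-r["origin"])@R.from_euler('xyz',r["attitude"],degrees=True).as_matrix()
    q=c@r["K"].T
    return q[:,:2]/q[:,2:]
def hsv(r): return cv2.cvtColor(r["img"],cv2.COLOR_RGB2HSV)
def Rz(d): return R.from_euler('z',d,degrees=True).as_matrix()
E
python3 - <<'E'
from h import *
for n in ["scene","top"]:
    r=dict(np.load(n+"0.npz"));P=cloud(r);H=hsv(r)
    h,s,v=H[...,0],H[...,1],H[...,2]
    print(n,"bench z",np.nanmedian(P[...,2]))
    blue=(h>105)&(h<125)&(s>120)
    red=((h<6)|(h>174))&(s>150)&(v>80)
    orange=(h>6)&(h<18)&(s>120)
    for nm,m in [("blue",blue),("red",red),("orange",orange)]:
        nn,lab,st,ce=cv2.connectedComponentsWithStats(m.astype(np.uint8))
        for i in range(1,nn):
            if st[i,4]>25:
                Q=P[lab==i];Q=Q[~np.isnan(Q[:,0])]
                if len(Q)<10: continue
                rect=cv2.minAreaRect((Q[:,:2]*1000).astype(np.float32))
                print(nm,ce[i].round(),st[i,4],"med",np.median(Q,0).round(3),"z",np.percentile(Q[:,2],[2,50,98]).round(3),rect)
    # crops
for n,(x0,y0,x1,y1) in {"scene":(290,90,410,190),"top":(95,130,195,235)}.items():
    r=np.load(n+"0.npz");c=r["img"][y0:y1,x0:x1,::-1]
    cv2.imwrite(f"pics/{n}0_crop.png",cv2.resize(c,None,fx=5.5,fy=5.5,interpolation=cv2.INTER_CUBIC))
E
```

```text
scene bench z -0.000523655131104972
blue [407.  88.] 1224 med [0.469 0.633 0.036] z [0.009 0.036 0.115] ((312.969482421875, 990.9190673828125), (188.09573364257812, 870.7115478515625), 23.51892852783203)
blue [207. 183.] 105 med [ 0.466 -0.166  0.158] z [0.153 0.158 0.161] ((465.2894287109375, -162.3955078125), (9.830275535583496, 96.39550018310547), 24.164648056030273)
red [13.  2.] 50 med [-2.077 -0.214 -0.639] z [-0.659 -0.639  0.608] ((-958.85791015625, -316.4187927246094), (109.06402587890625, 2282.19921875), 84.340576171875)
red [200.  13.] 1153 med [-0.887  0.585 -0.388] z [-0.553 -0.388 -0.217] ((-934.0074462890625, 591.364501953125), (555.208984375, 32.72333908081055), 0.15785035490989685)
red [350. 132.] 154 med [0.568 0.253 0.179] z [0.165 0.179 0.188] ((567.27001953125, 259.5788879394531), (107.3734130859375, 29.501375198364258), 21.2095890045166)
orange [213. 213.] 609 med [ 0.483 -0.167  0.032] z [0.006 0.032 0.038] ((465.0993957519531, -163.13693237304688), (67.08551788330078, 136.84634399414062), 23.452905654907227)
top bench z -0.0002927002039803117
blue [ 29. 214.] 
[... 318 characters left out ...]
70703)
red [142. 172.] 166 med [0.569 0.262 0.181] z [0.035 0.181 0.191] ((584.853759765625, 277.0708312988281), (147.72125244140625, 39.041690826416016), 36.26468276977539)
orange [495. 239.] 1608 med [ 0.34  -1.211 -0.531] z [-0.631 -0.531 -0.423] ((414.97906494140625, -972.6087036132812), (578.6340942382812, 426.3419189453125), 74.75605010986328)
orange [286. 213.] 679 med [ 0.462 -0.153  0.033] z [0.005 0.033 0.037] ((462.1070251464844, -158.07078552246094), (68.9656753540039, 134.94699096679688), 24.051605224609375)
orange [497. 339.] 205 med [-0.096 -1.172 -0.477] z [-0.558 -0.477  0.391] ((81.33891296386719, -895.79736328125), (681.7186889648438, 79.75643157958984), 60.33683776855469)
```

```bash
python3 - <<'E'
from h import *
a=cv2.imread("pics/scene0_crop.png");print(a.shape)
E
```

```text
(550, 660, 3)
```

View pics/scene0_crop.png

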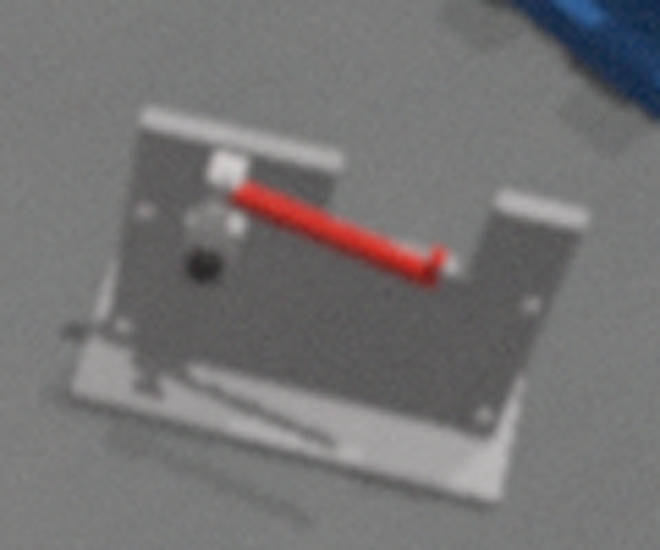

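View pics/top0_crop.png

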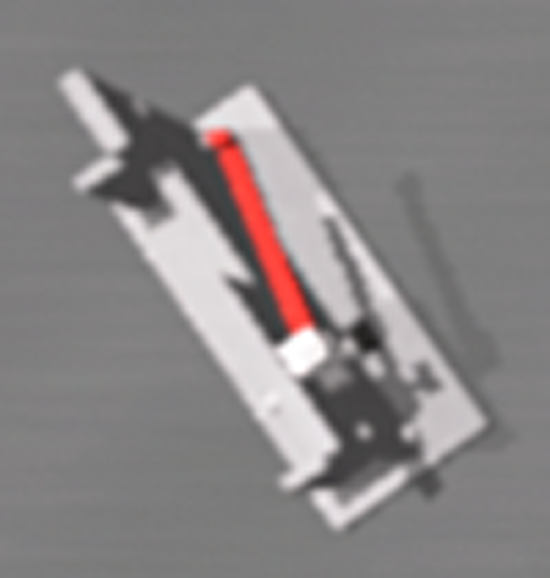

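```bash
python3 - <<'E'
from h import *
r=dict(np.load("scene0.npz"));P=cloud(r)
sub=P[95:190,295:405].reshape(-1,3)
m=(sub[:,2]>0.035)&(sub[:,2]<0.125)
Q=sub[m];Q=Q[np.linalg.norm(Q[:,:2]-[0.56,0.26],axis=1)<0.2]
# ransac line in xy
best=None;rng=np.random.default_rng(0)
for _ in range(500):
    a,b=Q[rng.choice(len(Q),2,replace=False),:2];d=b-a
    if np.linalg.norm(d)<.03: continue
    n=np.array([-d[1],d[0]])/np.linalg.norm(d);i=abs((Q[:,:2]-a)@n)<.004
    if best is None or i.sum()>best.sum():best=i
L=Q[best];c=L[:,:2].mean(0);U,S,V=np.linalg.svd(L[:,:2]-c);d=V[0];n=V[1]
print(len(Q),best.sum(),c,d,"ang d",np.degrees(np.arctan2(d[1],d[0])), "rms",S[1]/np.sqrt(len(L)))
for n_ in ["scene","top"]:
    r=dict(np.load(n_+"0.npz"));P=cloud(r).reshape(-1,3)
    near=np.linalg.norm(P[:,:2]-[0.56,0.26],axis=1)<0.22
    T=P[near&(P[:,2]>0.19)&(P[:,2]<0.2)]
    F=P[near&(P[:,2]>0.009)&(P[:,2]<0.016)]
    print(n_,"topedge",len(T),cv2.minAreaRect((T[:,:2]*1000).astype(np.float32)))
    print("foot",len(F),cv2.minAreaRect((F[:,:2]*1000).astype(np.float32)), cv2.boxPoints(cv2.minAreaRect((F[:,:2]*1000).astype(np.float32))))
    print(np.percentile(T[:,2],50),np.percentile(F[:,2],50))
    H=hsv(r).reshape(-1,3)
    red=((H[:,0]<6)|(H[:,0]>174))&(H[:,1]>150)&(H[:,2]>80)&near&(P[:,2]>.16)
    Rr=P[red];RT=Rr[(Rr[:,2]>.177)&(Rr[:,2]<.1845)]
    lip=Rr[Rr[:,2]>.187];print("lip",len(lip),lip.mean(0))
    c=RT[:,:2].mean(0);V=np.linalg.svd(RT[:,:2]-c)[2];e=(RT[:,:2]-c)@V[0]
    print("bar",len(RT),c,np.degrees(np.arctan2(V[0,1],V[0,0])),c+V[0]*e.min(),c+V[0]*e.max())
E
```

```text
1403 1356 [0.56039581 0.27852355] [0.80754262 0.58980923] ang d 36.14347151637295 rms 0.0016304375823329572
scene topedge 249 ((565.90771484375, 263.4590148925781), (229.02008056640625, 57.26100540161133), 36.354896545410156)
foot 826 ((554.1356201171875, 278.86224365234375), (248.79928588867188, 98.81929016113281), 35.3092041015625) [[424.0617  247.28114]
 [481.17816 166.64017]
 [684.20953 310.44336]
 [627.0931  391.08432]]
0.1938887313854879 0.011689606619130877
lip 5 [0.61776172 0.27078218 0.18977296]
bar 115 [0.56771579 0.25090245] 22.476249596992293 [0.52056681 0.2313956 ] [0.61946763 0.27231364]
top topedge 297 ((564.50732421875, 267.42333984375), (230.08009338378906, 53.281288146972656), 35.96649932861328)
foot 1174 ((509.0380859375, 263.13909912109375), (346.0687561035156, 110.15462493896484), 36.07765579223633) [[336.75433 205.75696]
 [401.6223  116.72785]
 [681.32184 320.52124]
 [616.45386 409.55035]]
0.19532517014507833 0.012424485975429778
lip 6 [0.61520289 0.27852279 0.19110611]
bar 119 [0.56503775 0.25554749] -155.29918707158393 [0.61311676 0.27766218] [0.52324777 0.23632552]
```

```bash
cat >> h.py <<'E'
def rel(p0,yaw0,p1,yaw1):
    """tool-frame row for tool-down poses (roll 180)"""
    R0=Rz(yaw0)@np.diag([1,-1,-1.]);R1=Rz(yaw1)@np.diag([1,-1,-1.])
    t=R0.T@(np.array(p1)-np.array(p0)); dy=(yaw1-yaw0+180)%360-180
    return [*np.round(t,4),0,0,round(-dy,2)]
E
python3 - <<'E'
from h import *
print(rel([.255,-.598,.223],23.1,[.44,-.17,.38],114))
E
```

```text
[np.float64(0.3381), np.float64(-0.3211), np.float64(-0.157), 0, 0, -90.9]
```

Request:
arm_command --targets '[[[0.338,-0.321,-0.157,0,0,-40,-1],[0.338,-0.321,-0.157,0,0,-80,-1],[0.338,-0.321,-0.157,0,0,-91,-1],[0.338,-0.321,-0.157,0,0,-91,-1],[0.338,-0.321,-0.157,0,0,-91,-1],[0.338,-0.321,-0.157,0,0,-91,-1],[0.338,-0.321,-0.157,0,0,-91,-1],[0.338,-0.321,-0.157,0,0,-91,-1],[0.338,-0.321,-0.157,0,0,-91,-1],[0.338,-0.321,-0.157,0,0,-91,-1]]]'

```text
time_s: 2.1
tool_pos: [0.4409, -0.1668, 0.3809]
tool_rot: [179.9, 0.1, 109.5]
force: [0.6, 0.2, -0.5]
grip_width: 0.0869
```

```bash
python3 - <<'E'
from cell import *
from h import *
r=read_camera("wrist");cv2.imwrite("pics/wrist1.png",r["img"][:,:,::-1]);np.savez("wrist1.npz",**r)
o=get_obs();print(o["tool_pos"],o["tool_rot"],o["qpos"],r["origin"],r["attitude"],r["K"])
P=cloud(r);H=hsv(r);h,s,v=H[...,0],H[...,1],H[...,2]
near=np.linalg.norm(P[...,:2]-[.463,-.16],axis=-1)<.12
blue=(h>100)&(h<128)&(s>100)&near&(P[...,2]>.15)&(P[...,2]<.17)
for lo,hi in [(.15,.17)]:
    Q=P[blue];print(len(Q),cv2.minAreaRect((Q[:,:2]*1000).astype(np.float32)),np.median(Q[:,2]))
orange=(h>6)&(h<18)&(s>120)&near&(P[...,2]>.028)&(P[...,2]<.042)
Q=P[orange];print(len(Q),cv2.minAreaRect((Q[:,:2]*1000).astype(np.float32)),np.median(Q[:,2]))
E
```

```text
[ 0.44437455 -0.1595993   0.38332439] [1.79640455e+02 7.93915233e-02 1.10463373e+02] [ 47.31858529  -4.78760729 -28.11462669  90.2070434   -2.42791683
  93.68704588  39.58114703] [ 0.41246206 -0.08686077  0.54252519] [ 1.62206286e+02 -1.02699464e-01  1.95347619e+01] [[270.90809405   0.         256.05496185]
 [  0.         270.90809405 189.36190359]
 [  0.           0.           1.        ]]
363 ((462.1540832519531, -159.45530700683594), (8.932645797729492, 99.15470886230469), 24.520780563354492) 0.15761676724381352
1343 ((462.8385314941406, -157.98846435546875), (54.95448684692383, 132.6682891845703), 24.00506019592285) 0.03352456625798306
```

View pics/wrist1.png

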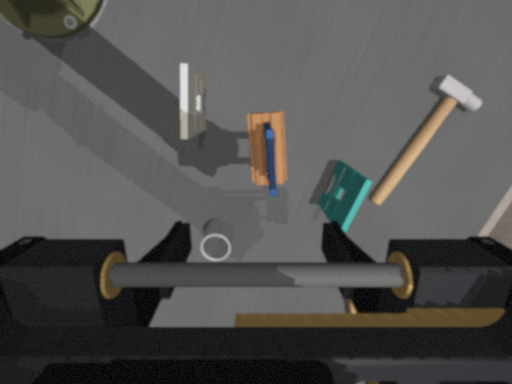

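```bash
python3 - <<'E'
from cell import *
from h import *
o=get_obs();print(o["time_s"],o["tool_pos"],o["tool_rot"])
print(rel(o["tool_pos"],o["tool_rot"][2],[.61,.27,.40],203.7))
E
```

```text
2.15 [ 0.44437455 -0.1595993   0.38332439] [1.79640455e+02 7.93915233e-02 1.10463373e+02]
[np.float64(0.3446), np.float64(0.3054), np.float64(-0.0167), 0, 0, np.float64(-93.24)]
```

Request:
arm_command --targets '[[[0.34,0.3,-0.02,0,0,-93,-1],[0.34,0.3,-0.02,0,0,-93,-1],[0.34,0.3,-0.02,0,0,-93,-1],[0.34,0.3,-0.02,0,0,-93,-1],[0.34,0.3,-0.02,0,0,-93,-1],[0.34,0.3,-0.02,0,0,-93,-1],[0.34,0.3,-0.02,0,0,-93,-1],[0.34,0.3,-0.02,0,0,-93,-1],[0.34,0.3,-0.02,0,0,-93,-1],[0.34,0.3,-0.02,0,0,-93,-1]]]'

```text
time_s: 3.15
tool_pos: [0.6113, 0.2577, 0.3964]
tool_rot: [179.7, -0.2, -164.0]
force: [-1.7, 0.0, -0.3]
grip_width: 0.0871
```

Request:
arm_command --targets '[[[0,0,0,0,0,0,-0.4],[0,0,0,0,0,0,-0.4],[0,0,0,0,0,0,-0.4]]]'

```text
time_s: 3.45
tool_pos: [0.6129, 0.2476, 0.4001]
tool_rot: [-179.9, 0.1, -165.3]
force: [0.6, 0.0, 0.1]
grip_width: 0.0706
```

```bash
python3 - <<'E'
from cell import *
from h import *
r=read_camera("wrist");cv2.imwrite("pics/wrist2.png",r["img"][:,:,::-1]);np.savez("wrist2.npz",**r)
o=get_obs();print(o["tool_pos"],o["tool_rot"],o["qpos"])
P=cloud(r);H=hsv(r)
r2=P.reshape(-1,3);H2=H.reshape(-1,3)
near=np.linalg.norm(r2[:,:2]-[0.56,0.26],axis=1)<0.22
red=((H2[:,0]<6)|(H2[:,0]>174))&(H2[:,1]>150)&(H2[:,2]>60)&near&(r2[:,2]>.16)
Rr=r2[red];print("red",len(Rr),np.percentile(Rr[:,2],[5,50,95]))
RT=Rr[(Rr[:,2]>.177)&(Rr[:,2]<.1845)]
lip=Rr[Rr[:,2]>.187];print("lip",len(lip),lip.mean(0))
c=RT[:,:2].mean(0);V=np.linalg.svd(RT[:,:2]-c)[2];e=(RT[:,:2]-c)@V[0]
print("bar",len(RT),c,np.degrees(np.arctan2(V[0,1],V[0,0])),c+V[0]*e.min(),c+V[0]*e.max())
T=r2[near&(r2[:,2]>0.19)&(r2[:,2]<0.2)&(H2[:,1]<80)]
d=np.array([.8075,.5898]);x=np.array([-.5898,.8075])
s,n=T[:,:2]@d,T[:,:2]@x
print("top edge s",np.percentile(s,[0,1,50,99,100]),"n",np.percentile(n,[2,10,25,50,75,90,98]))
import collections
print(np.histogram(s,bins=np.arange(.45,.76,.01)))
k=np.histogram(n,bins=np.arange(-.16,-.05,.004));print(k)
E
```

```text
[0.61286086 0.24754912 0.40026324] [-1.79909397e+02  6.62116235e-02 -1.65274928e+02] [  8.60502024  26.56198322 -53.32711654  60.73315117  21.603856
 101.76161752  67.72980424]
red 407 [0.17941976 0.18070176 0.18865791]
lip 23 [0.61631857 0.2768896  0.19014668]
bar 383 [0.56478031 0.25467304] 23.48911991546652 [0.52052061 0.23543837] [0.61419636 0.2761486 ]
top edge s [0.49948809 0.5005148  0.56387414 0.72739688 0.72976007] n [-0.11087302 -0.10168754 -0.09977547 -0.09661476 -0.09346263 -0.09158551
 -0.09054225]
(array([ 0,  0,  0,  0,  7, 91, 90, 88, 88, 98, 91, 81, 78, 77, 74, 32,  0,
        0,  0,  0,  0,  2,  0, 45, 58, 59, 57, 53,  0,  0]), array([0.45, 0.46, 0.47, 0.48, 0.49, 0.5 , 0.51, 0.52, 0.53, 0.54, 0.55,
       0.56, 0.57, 0.58, 0.59, 0.6 , 0.61, 0.62, 0.63, 0.64, 0.65, 0.66,
       0.67, 0.68, 0.69, 0.7 , 0.71, 0.72, 0.73, 0.74, 0.75]))
(array([  0,   0,   0,   0,   0,   1,   1,   0,   0,   2,   6,  11,   4,
         0, 247, 372, 371, 154,   0,   0,   0,   0,   0,   0,   0,   0,
         0]), array([-0.16 , -0.156, -0.152, -0.148, -0.144, -0.14 , -0.136, -0.132,
       -0.128, -0.124, -0.12 , -0.116, -0.112, -0.108, -0.104, -0.1  ,
       -0.096, -0.092, -0.088, -0.084, -0.08 , -0.076, -0.072, -0.068,
       -0.064, -0.06 , -0.056, -0.052]))
```

View pics/wrist2.png

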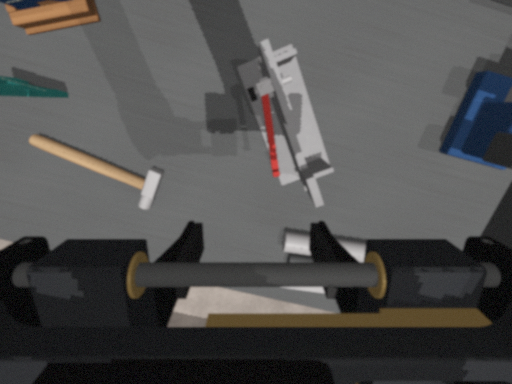

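```bash
python3 - <<'E'
from h import *
d=np.array([.8075,.5898]);x=np.array([-.5898,.8075])
for f in ["wrist2","scene0","top0"]:
    r=dict(np.load(f+".npz"));P=cloud(r).reshape(-1,3);H=hsv(r).reshape(-1,3)
    s,n=P[:,:2]@d,P[:,:2]@x
    m=(abs(s-.5495)<.014)&(P[:,2]>.118)&(P[:,2]<.15)&(n<-.105)&(n>-.2)
    o=np.argsort(n[m]);print(f,m.sum());print(np.c_[(n[m]+.102)*1000,(s[m]-.5495)*1000,P[m,2]*1000,H[m,2]][o].round(0)[:40].tolist())
    T=P[(P[:,2]>.19)&(P[:,2]<.199)&(n>-.108)&(n<-.085)&(s>.49)&(s<.74)]
    c=T[:,:2].mean(0);V=np.linalg.svd(T[:,:2]-c)[2][0];print("ang",np.degrees(np.arctan2(V[1],V[0])),c@x)
E
```

```text
wrist2 155
[[-34.0, 7.0, 139.0, 61.0], [-34.0, -5.0, 141.0, 57.0], [-34.0, -9.0, 135.0, 58.0], [-34.0, 3.0, 142.0, 53.0], [-34.0, -1.0, 144.0, 52.0], [-34.0, 6.0, 141.0, 48.0], [-34.0, -6.0, 140.0, 49.0], [-34.0, 2.0, 143.0, 49.0], [-34.0, 9.0, 137.0, 65.0], [-34.0, -3.0, 142.0, 40.0], [-33.0, 5.0, 142.0, 44.0], [-33.0, -7.0, 140.0, 40.0], [-33.0, 0.0, 142.0, 42.0], [-33.0, 8.0, 139.0, 47.0], [-33.0, -4.0, 141.0, 36.0], [-33.0, -9.0, 137.0, 42.0], [-33.0, 3.0, 140.0, 36.0], [-33.0, -1.0, 142.0, 35.0], [-33.0, 6.0, 141.0, 33.0], [-32.0, -5.0, 140.0, 28.0], [-32.0, 2.0, 141.0, 32.0], [-32.0, 10.0, 133.0, 70.0], [-32.0, -2.0, 142.0, 31.0], [-32.0, 5.0, 141.0, 23.0], [-32.0, -7.0, 140.0, 23.0], [-32.0, 1.0, 142.0, 32.0], [-32.0, 8.0, 137.0, 42.0], [-32.0, -4.0, 143.0, 29.0], [-31.0, -8.0, 139.0, 36.0], [-31.0, 4.0, 141.0, 28.0], [-31.0, -1.0, 141.0, 29.0], [-31.0, 7.0, 139.0, 31.0], [-31.0, -5.0, 142.0, 21.0], [-31.0, -10.0, 135.0, 51.0], [-31.0, 3.0, 141.0, 25.0], [-31.0, -2.0, 142.0, 27.0], [-31.0, 6.0, 140.0, 30.0], [-31.0, -6.0, 139.0, 26.0], [-30.0, 1.0, 143.0, 22.0], [-30.0, 9.0, 1
[... 1690 characters left out ...]
133.0], [-29.0, -9.0, 139.0, 64.0], [-29.0, 5.0, 141.0, 80.0], [-28.0, -5.0, 140.0, 33.0], [-28.0, -2.0, 143.0, 45.0], [-27.0, 3.0, 142.0, 56.0], [-27.0, -10.0, 135.0, 140.0], [-26.0, -7.0, 138.0, 54.0], [-26.0, 7.0, 141.0, 124.0], [-26.0, -3.0, 139.0, 63.0], [-25.0, 1.0, 141.0, 82.0], [-25.0, 5.0, 140.0, 94.0], [-24.0, -5.0, 136.0, 87.0], [-23.0, -1.0, 137.0, 130.0], [-22.0, 3.0, 137.0, 129.0], [-21.0, -3.0, 136.0, 147.0], [-21.0, 0.0, 139.0, 183.0], [-20.0, -2.0, 139.0, 179.0], [-18.0, 3.0, 135.0, 165.0], [-18.0, -4.0, 138.0, 137.0], [-18.0, -1.0, 141.0, 162.0], [-15.0, -6.0, 142.0, 109.0], [-14.0, -8.0, 126.0, 73.0], [-14.0, -9.0, 138.0, 81.0]]
ang -143.79194737172452 -0.09691699332913949
```

```bash
python3 - <<'E'
from cell import *
from h import *
o=get_obs();print(o["time_s"],o["tool_pos"],o["tool_rot"],o["grip_width"])
print(rel(o["tool_pos"],o["tool_rot"][2],[.5935,.268,.25],-156.5))
d=np.array([.8075,.5898]);x=np.array([-.5898,.8075])
r=dict(np.load("wrist2.npz"));P=cloud(r).reshape(-1,3);s,n=P[:,:2]@d,P[:,:2]@x
m=(abs(s-.5495)<.02)&(P[:,2]>.15)&(n<-.105)&(n>-.2)
print(np.c_[(n[m]+.102)*1000,(s[m]-.5495)*1000,P[m,2]*1000].round(0)[:70].tolist())
E
```

```text
3.5 [0.61286086 0.24754912 0.40026324] [-1.79909397e+02  6.62116235e-02 -1.65274928e+02] 0.06697791705530007
[np.float64(0.0135), np.float64(0.0247), np.float64(0.1503), 0, 0, np.float64(-8.77)]
[[-4.0, -8.0, 189.0], [-8.0, -8.0, 188.0], [-7.0, -8.0, 188.0], [-6.0, -7.0, 189.0], [-4.0, -7.0, 189.0], [-3.0, -6.0, 189.0], [-11.0, -8.0, 187.0], [-10.0, -7.0, 189.0], [-8.0, -7.0, 187.0], [-7.0, -6.0, 189.0], [-6.0, -6.0, 189.0], [-5.0, -6.0, 188.0], [-4.0, -5.0, 190.0], [-14.0, -8.0, 188.0], [-12.0, -7.0, 189.0], [-11.0, -7.0, 189.0], [-10.0, -6.0, 189.0], [-9.0, -6.0, 189.0], [-8.0, -5.0, 189.0], [-6.0, -5.0, 189.0], [-5.0, -4.0, 189.0], [-4.0, -4.0, 189.0], [-18.0, -8.0, 190.0], [-16.0, -8.0, 189.0], [-15.0, -7.0, 188.0], [-14.0, -7.0, 188.0], [-13.0, -6.0, 189.0], [-12.0, -6.0, 187.0], [-10.0, -5.0, 187.0], [-9.0, -5.0, 189.0], [-8.0, -4.0, 189.0], [-7.0, -4.0, 187.0], [-6.0, -3.0, 189.0], [-5.0, -3.0, 190.0], [-3.0, -2.0, 188.0], [-19.0, -7.0, 188.0], [-18.0, -7.0, 187.0], [-17.0, -6.0, 188.0], [-16.0, -6.0, 187.0], [-14.0, -6.0, 188.0], [-13.0, -5.0, 189.0], [-12.0, -5.0, 188.0], [-11.0, -4.0, 188.0], [-10.0, -4.0, 187.0], [-8.0, -3.0, 188.0], [-7.0, -3.0, 188.0], [-6.0, -2.0, 188.0], [-5.0, -2.0, 190.0], [-4.0, -1.0, 189.0], [-20.0, -6.0, 188.0], [-19.0, -6.0, 189.0], [-17.0, -5.0, 188.0], [-16.0, -5.0, 188.0], [-15.0, -4.0, 189.0], [-14.0, -4.0, 190.0], [-13.0, -3.0, 190.0], [-11.0, -3.0, 190.0], [-10.0, -2.0, 189.0], [-9.0, -2.0, 190.0], [-8.0, -2.0, 188.0], [-7.0, -1.0, 189.0], [-5.0, -1.0, 187.0], [-4.0, -0.0, 188.0], [-20.0, -5.0, 190.0], [-19.0, -5.0, 189.0], [-18.0, -4.0, 190.0], [-17.0, -4.0, 188.0], [-15.0, -3.0, 188.0], [-14.0, -3.0, 190.0], [-13.0, -2.0, 190.0]]
```

Request:
arm_command --targets '[[[0.0135,0.025,0.05,0,0,-8.5,0.3],[0.0135,0.025,0.1,0,0,-8.7,0.3],[0.0135,0.025,0.15,0,0,-8.8,0.3],[0.0135,0.025,0.15,0,0,-8.8,0.3],[0.0135,0.025,0.15,0,0,-8.8,0.3],[0.0135,0.025,0.15,0,0,-8.8,0.3],[0.0135,0.025,0.15,0,0,-8.8,0.3]]]'

```text
time_s: 4.2
tool_pos: [0.5943, 0.2711, 0.253]
tool_rot: [180.0, 0.3, -156.2]
force: [0.3, 0.5, 0.4]
grip_width: 0.031
```

```bash
python3 - <<'E'
from cell import *
from h import *
o=get_obs();print(o["time_s"],o["tool_pos"],o["tool_rot"],o["grip_width"],o["force"])
print(rel(o["tool_pos"],o["tool_rot"][2],[.5935,.268,.165],-156.5))
E
```

```text
4.2 [0.59432683 0.27109413 0.25295156] [ 179.98553428    0.28722141 -156.235887  ] 0.030956107928846115 [0.3006798  0.50721639 0.44016781]
[np.float64(0.002), np.float64(-0.0025), np.float64(0.088), 0, 0, np.float64(0.26)]
```

Request:
arm_command --targets '[[[0.001,-0.002,0.03,0,0,0,0.3],[0.001,-0.002,0.06,0,0,0,0.3],[0.001,-0.002,0.08,0,0,0,0.3],[0.001,-0.002,0.086,0,0,0,0.3],[0.001,-0.002,0.087,0,0,0,0.3]]]'

```text
time_s: 4.7
tool_pos: [0.5934, 0.2684, 0.1635]
tool_rot: [180.0, 0.1, -156.2]
force: [-0.2, 0.1, -0.1]
grip_width: 0.0307
```

Request:
arm_command --newtons 3 --targets '[[[0,0,0,0,0,0,0.55],[0,0,0,0,0,0,0.55],[0,0,0,0,0,0,0.55]]]'

```text
time_s: 5.0
tool_pos: [0.5934, 0.2685, 0.1638]
tool_rot: [-180.0, 0.1, -156.2]
force: [-0.6, -0.3, -0.5]
grip_width: 0.0209
```

```bash
python3 - <<'E'
from cell import *
from h import *
o=get_obs();print(o["time_s"],o["tool_pos"],o["tool_rot"],o["grip_width"],o["force"])
r=read_camera("wrist");cv2.imwrite("pics/wrist3.png",r["img"][:,:,::-1])
E
```

```text
5.0 [0.59336524 0.2684885  0.1638039 ] [-1.79992541e+02  1.09430054e-01 -1.56179939e+02] 0.020867577082688663 [-0.60688472 -0.34124631 -0.48392304]
```

View pics/wrist3.png

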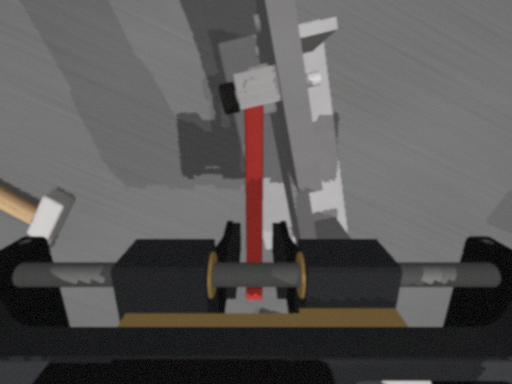

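The red bar lies between the fingers, at column 254 between 230 and 285. Now I work out the swing rows.

```bash
cat >> h.py <<'E'
Hn=np.array([.511,.2321])
def swing(p0,yaw0,z,phis,r=.09):
    for f in phis:
        a=np.radians(f);q=rel(p0,yaw0,[*(Hn+r*np.array([np.cos(a),np.sin(a)])),z],f+180)
        print(f,[float(v) for v in q])
E
python3 - <<'E'
from h import *
swing([.5934,.2685,.1638],-156.2,.1638,[22.8,21.8,20.8,19.8,18.8,17,14.5,12,9,6])
E
```

```text
22.8 [0.0001, -0.0016, 0.0, 0.0, 0.0, 1.0]
21.8 [0.0001, -0.0032, 0.0, 0.0, 0.0, 2.0]
20.8 [0.0002, -0.0048, 0.0, 0.0, 0.0, 3.0]
19.8 [0.0003, -0.0063, 0.0, 0.0, 0.0, 4.0]
18.8 [0.0004, -0.0079, 0.0, 0.0, 0.0, 5.0]
17 [0.0007, -0.0107, 0.0, 0.0, 0.0, 6.8]
14.5 [0.0013, -0.0146, 0.0, 0.0, 0.0, 9.3]
12 [0.002, -0.0185, 0.0, 0.0, 0.0, 11.8]
9 [0.0031, -0.023, 0.0, 0.0, 0.0, 14.8]
6 [0.0044, -0.0276, 0.0, 0.0, 0.0, 17.8]
```

Request:
arm_command --targets '[[[0,-0.0016,0,0,0,1,0.55],[0,-0.0032,0,0,0,2,0.55],[0,-0.0048,0,0,0,3,0.55],[0,-0.0063,0,0,0,4,0.55],[0.0004,-0.0079,0,0,0,5,0.55],[0.0007,-0.0107,0,0,0,6.8,0.55],[0.0013,-0.0146,0,0,0,9.3,0.55],[0.002,-0.0185,0,0,0,11.8,0.55],[0.0031,-0.023,0,0,0,14.8,0.55],[0.0044,-0.0276,0,0,0,17.8,0.55]]]'

```text
time_s: 6.05
tool_pos: [0.6002, 0.2419, 0.1626]
tool_rot: [179.9, 0.1, -174.1]
force: [0.5, 4.1, -1.7]
grip_width: 0.0196
```

```bash
python3 - <<'E'
from cell import *
from h import *
o=get_obs();p=o["tool_pos"];print(o["time_s"],p,o["tool_rot"],o["grip_width"],o["force"],np.linalg.norm(p[:2]-Hn),np.degrees(np.arctan2(*(p[:2]-Hn)[::-1])))
# commanded pose assumption
a=np.radians(6);c=[*(Hn+.09*np.array([np.cos(a),np.sin(a)])),.1638]
swing(c,-174,.1638,range(3,-28,-3))
E
```

```text
6.05 [0.60017607 0.24187966 0.16256905] [ 1.79905587e+02  5.88304848e-02 -1.74128898e+02] 0.01960572353154651 [ 0.4960764   4.10596394 -1.6776374 ] 0.08971072248025702 6.258435816949084
3 [0.0001, -0.0047, 0.0, 0.0, 0.0, 3.0]
0 [0.0005, -0.0094, 0.0, 0.0, 0.0, 6.0]
-3 [0.0011, -0.0141, 0.0, 0.0, 0.0, 9.0]
-6 [0.002, -0.0187, 0.0, 0.0, 0.0, 12.0]
-9 [0.0031, -0.0233, 0.0, 0.0, 0.0, 15.0]
-12 [0.0044, -0.0278, 0.0, 0.0, 0.0, 18.0]
-15 [0.006, -0.0323, 0.0, 0.0, 0.0, 21.0]
-18 [0.0078, -0.0366, 0.0, 0.0, 0.0, 24.0]
-21 [0.0098, -0.0409, 0.0, 0.0, 0.0, 27.0]
-24 [0.0121, -0.045, 0.0, 0.0, 0.0, 30.0]
-27 [0.0145, -0.049, 0.0, 0.0, 0.0, 33.0]
```

Request:
arm_command --targets '[[[0.0001,-0.0047,0,0,0,3,0.55],[0.0005,-0.0094,0,0,0,6,0.55],[0.0011,-0.0141,0,0,0,9,0.55],[0.002,-0.0187,0,0,0,12,0.55],[0.0031,-0.0233,0,0,0,15,0.55],[0.0044,-0.0278,0,0,0,18,0.55],[0.006,-0.0323,0,0,0,21,0.55],[0.0078,-0.0366,0,0,0,24,0.55],[0.0098,-0.0409,0,0,0,27,0.55],[0.0121,-0.045,0,0,0,30,0.55]]]'

```text
time_s: 7.05
tool_pos: [0.5936, 0.195, 0.1626]
tool_rot: [179.9, 0.1, 155.8]
force: [2.7, 3.2, -1.9]
grip_width: 0.0197
```

```bash
python3 - <<'E'
from cell import *
from h import *
o=get_obs();p=o["tool_pos"];print(o["time_s"],p,o["tool_rot"],o["grip_width"],o["force"],np.linalg.norm(p[:2]-Hn),np.degrees(np.arctan2(*(p[:2]-Hn)[::-1])))
a=np.radians(-24);c=[*(Hn+.09*np.array([np.cos(a),np.sin(a)])),.1638]
swing(c,156,.1638,[-27,-30,-33,-36,-39,-42,-45,-48,-50,-51])
E
```

```text
7.05 [0.59357891 0.19495442 0.16259292] [1.79905179e+02 9.16202836e-02 1.55821528e+02] 0.019710569143715415 [ 2.73805347  3.19219238 -1.94961947] 0.09054871288621323 -24.219128943019218
-27 [0.0001, -0.0047, 0.0, 0.0, 0.0, 3.0]
-30 [0.0005, -0.0094, 0.0, 0.0, 0.0, 6.0]
-33 [0.0011, -0.0141, 0.0, 0.0, 0.0, 9.0]
-36 [0.002, -0.0187, 0.0, 0.0, 0.0, 12.0]
-39 [0.0031, -0.0233, 0.0, 0.0, 0.0, 15.0]
-42 [0.0044, -0.0278, 0.0, 0.0, 0.0, 18.0]
-45 [0.006, -0.0323, 0.0, 0.0, 0.0, 21.0]
-48 [0.0078, -0.0366, 0.0, 0.0, 0.0, 24.0]
-50 [0.0091, -0.0395, 0.0, 0.0, 0.0, 26.0]
-51 [0.0098, -0.0409, 0.0, 0.0, 0.0, 27.0]
```

Request:
arm_command --targets '[[[0.0001,-0.0047,0,0,0,3,0.55],[0.0005,-0.0094,0,0,0,6,0.55],[0.0011,-0.0141,0,0,0,9,0.55],[0.002,-0.0187,0,0,0,12,0.55],[0.0031,-0.0233,0,0,0,15,0.55],[0.0044,-0.0278,0,0,0,18,0.55],[0.006,-0.0323,0,0,0,21,0.55],[0.0078,-0.0366,0,0,0,24,0.55],[0.0091,-0.0395,0,0,0,26,0.55],[0.0098,-0.0409,0,0,0,27,0.55]]]'

```text
time_s: 8.05
tool_pos: [0.5677, 0.1608, 0.1627]
tool_rot: [180.0, 0.1, 128.9]
force: [2.7, 1.2, -1.1]
grip_width: 0.0193
```

```bash
python3 - <<'E'
from cell import *
from h import *
o=get_obs();p=o["tool_pos"];print(o["time_s"],p,o["tool_rot"],o["grip_width"],o["force"],np.linalg.norm(p[:2]-Hn),np.degrees(np.arctan2(*(p[:2]-Hn)[::-1])))
a=np.radians(-51);c=[*(Hn+.09*np.array([np.cos(a),np.sin(a)])),.1638]
swing(c,129,.1638,[-51.5,-52,-52.5,-53,-53.5,-54,-54.5,-55,-55.5,-56,-56.5,-57,-58])
E
```

```text
8.05 [0.56772713 0.16079226 0.16273493] [1.79953478e+02 8.57011140e-02 1.28887722e+02] 0.019297084391524395 [ 2.67724306  1.18930032 -1.0535746 ] 0.09111948641168403 -51.49685075012292
-51.5 [0.0, -0.0008, 0.0, 0.0, 0.0, 0.5]
-52 [0.0, -0.0016, 0.0, 0.0, 0.0, 1.0]
-52.5 [0.0, -0.0024, 0.0, 0.0, 0.0, 1.5]
-53 [0.0001, -0.0031, 0.0, 0.0, 0.0, 2.0]
-53.5 [0.0001, -0.0039, 0.0, 0.0, 0.0, 2.5]
-54 [0.0001, -0.0047, 0.0, 0.0, 0.0, 3.0]
-54.5 [0.0002, -0.0055, 0.0, 0.0, 0.0, 3.5]
-55 [0.0002, -0.0063, 0.0, 0.0, 0.0, 4.0]
-55.5 [0.0003, -0.0071, 0.0, 0.0, 0.0, 4.5]
-56 [0.0003, -0.0078, 0.0, 0.0, 0.0, 5.0]
-56.5 [0.0004, -0.0086, 0.0, 0.0, 0.0, 5.5]
-57 [0.0005, -0.0094, 0.0, 0.0, 0.0, 6.0]
-58 [0.0007, -0.011, 0.0, 0.0, 0.0, 7.0]
```

Now slow approach toward the stop.

Request:
arm_command --targets '[[[0,-0.0008,0,0,0,0.5,0.55],[0,-0.0016,0,0,0,1,0.55],[0,-0.0024,0,0,0,1.5,0.55],[0,-0.0031,0,0,0,2,0.55],[0,-0.0039,0,0,0,2.5,0.55]]]'

```text
time_s: 8.55
tool_pos: [0.5644, 0.159, 0.1628]
tool_rot: [180.0, 0.0, 126.5]
force: [3.9, 0.8, -0.3]
grip_width: 0.0196
```

Request:
arm_command --targets '[[[0,-0.0006,0,0,0,0.4,0.55],[0,-0.0012,0,0,0,0.8,0.55]]]'

```text
time_s: 8.75
tool_pos: [0.5632, 0.1584, 0.1627]
tool_rot: [180.0, 0.0, 125.7]
force: [3.5, 1.4, 1.1]
grip_width: 0.0194
```

Request:
arm_command --targets '[[[0,-0.0006,0,0,0,0.4,0.55],[0,-0.0012,0,0,0,0.8,0.55]]]'

```text
time_s: 8.95
tool_pos: [0.5621, 0.1578, 0.1627]
tool_rot: [180.0, 0.0, 124.9]
force: [3.4, 0.4, 2.1]
grip_width: 0.0196
```

Request:
arm_command --targets '[[[0,-0.0006,0,0,0,0.4,0.55],[0,-0.0012,0,0,0,0.8,0.55]]]'

```text
time_s: 9.15
tool_pos: [0.5611, 0.1571, 0.1626]
tool_rot: [180.0, 0.0, 124.1]
force: [3.6, 0.2, 1.6]
grip_width: 0.0196
```

Request:
arm_command --targets '[[[0,-0.0006,0,0,0,0.4,0.55],[0,-0.001,0,0,0,0.6,0.55]]]'

```text
time_s: 9.35
tool_pos: [0.5602, 0.1565, 0.1626]
tool_rot: [-180.0, -0.0, 123.5]
force: [3.3, 1.0, 2.7]
grip_width: 0.0196
```

Request:
arm_command --targets '[[[0,-0.0005,0,0,0,0.3,0.55],[0,-0.0005,0,0,0,0.3,0.55]]]'

```text
time_s: 9.55
tool_pos: [0.5597, 0.1563, 0.1625]
tool_rot: [-180.0, -0.0, 123.2]
force: [2.9, 0.7, 0.7]
grip_width: 0.0199
```

Request:
arm_command --targets '[[[0,-0.0006,0,0,0,0,0.55],[0,-0.001,0,0,0,0,0.55]]]'

```text
time_s: 9.75
tool_pos: [0.5594, 0.1561, 0.1626]
tool_rot: [179.9, -0.0, 123.2]
force: [6.4, 2.4, 0.1]
grip_width: 0.0195
```

Request:
arm_command --targets '[[[0,-0.0005,0,0,0,0,0.55],[0,-0.0008,0,0,0,0,0.55]]]'

```text
time_s: 9.95
tool_pos: [0.559, 0.1558, 0.1626]
tool_rot: [179.9, 0.0, 123.2]
force: [6.2, 2.4, -0.5]
grip_width: 0.0206
```

```bash
python3 - <<'E'
from cell import *
from h import *
o=get_obs();print(o["time_s"],o["tool_pos"],o["tool_rot"],o["grip_width"],o["force"])
r=read_camera("top");np.savez("top4.npz",**r)
w=read_camera("wrist");cv2.imwrite("pics/wrist4.png",w["img"][:,:,::-1]);np.savez("wrist4.npz",**w)
for q in (r,w):
    P=cloud(q).reshape(-1,3);H=hsv(q).reshape(-1,3)
    near=np.linalg.norm(P[:,:2]-[0.56,0.2],axis=1)<0.15
    red=((H[:,0]<6)|(H[:,0]>174))&(H[:,1]>150)&(H[:,2]>60)&near&(P[:,2]>.177)&(P[:,2]<.186)
    RT=P[red];c=RT[:,:2].mean(0);V=np.linalg.svd(RT[:,:2]-c)[2][0];print(len(RT),c,np.degrees(np.arctan2(V[1],V[0])),np.degrees(np.arctan2(*(c-Hn)[::-1])))
E
```

```text
9.95 [0.5590436  0.15577957 0.16256616] [1.79882895e+02 2.80613145e-04 1.23239996e+02] 0.020586672970098422 [ 6.23392936  2.39099751 -0.46488284]
0 [nan nan] 0.0 nan
2498 [0.53991146 0.19135645] -53.634632768852896 -54.640640294776524<stdin>:10: RuntimeWarning: Mean of empty slice.
  ret = um.true_divide(
```

View pics/wrist4.png

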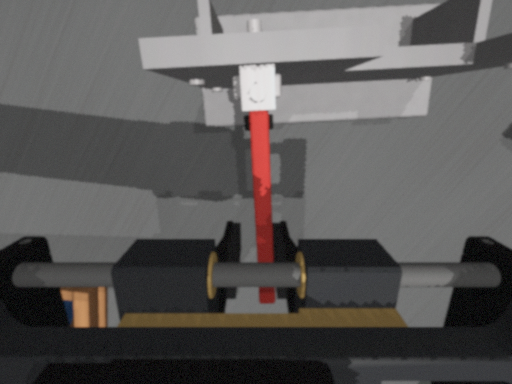

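Request:
arm_command --targets '[[[0,0.003,0,0,0,0,0.5],[0,0.006,0,0,0,0,0.4],[0,0.006,0,0,0,0,0.3],[0,0.006,-0.03,0,0,0,0.3],[0,0.006,-0.07,0,0,0,0.3],[0,0.006,-0.11,0,0,0,-0.3],[0,0.006,-0.13,0,0,0,-0.3]]]'

```text
time_s: 10.75
tool_pos: [0.5637, 0.1591, 0.2959]
tool_rot: [179.8, 0.1, 123.2]
force: [0.3, -0.1, 0.8]
grip_width: 0.0396
```

```bash
python3 - <<'E'
from cell import *
from h import *
o=get_obs();print(o["time_s"],o["tool_pos"],o["tool_rot"],o["grip_width"],o["force"])
w=read_camera("wrist");cv2.imwrite("pics/wrist5.png",w["img"][:,:,::-1]);np.savez("wrist5.npz",**w)
P=cloud(w).reshape(-1,3);H=hsv(w).reshape(-1,3)
near=np.linalg.norm(P[:,:2]-[0.56,0.2],axis=1)<0.15
redm=((H[:,0]<6)|(H[:,0]>174))&(H[:,1]>150)&(H[:,2]>60)&near
red=redm&(P[:,2]>.177)&(P[:,2]<.186)
RT=P[red];c=RT[:,:2].mean(0);V=np.linalg.svd(RT[:,:2]-c)[2][0];print(len(RT),c,np.median(RT[:,2]),np.degrees(np.arctan2(V[1],V[0])),np.degrees(np.arctan2(*(c-Hn)[::-1])))
lip=P[redm&(P[:,2]>.187)];print("lip",len(lip),lip.mean(0))
d=np.array([.8075,.5898]);x=np.array([-.5898,.8075])
s,n=P[:,:2]@d,P[:,:2]@x
T=P[(P[:,2]>.19)&(P[:,2]<.2)&(H[:,1]<80)&(n>-.115)&(n<-.08)];c=T[:,:2].mean(0);V=np.linalg.svd(T[:,:2]-c)[2][0]
print("edge ang",np.degrees(np.arctan2(V[1],V[0])),np.percentile(T[:,:2]@x,[2,98]))
print(rel(o["tool_pos"],o["tool_rot"][2],[.4625,-.159,.28],114.2))
E
```

```text
10.75 [0.56373516 0.15910323 0.29594572] [1.79846788e+02 6.54563875e-02 1.23243467e+02] 0.0395904526631696 [ 0.2602783  -0.05832797  0.75246445]
810 [0.54440673 0.18518706] 0.1805814298642193 -54.039272661183325 -54.54530855896346
lip 46 [0.57800462 0.13820257 0.19003295]
edge ang -143.86975889160718 [-0.10305425 -0.09115885]
[np.float64(-0.2105), np.float64(-0.2591), np.float64(0.0159), 0, 0, np.float64(9.04)]
```

Request:
arm_command --targets '[[[-0.21,-0.259,0.01,0,0,9,-0.3],[-0.21,-0.259,0.01,0,0,9,-0.3],[-0.21,-0.259,0.01,0,0,9,-0.3],[-0.21,-0.259,0.01,0,0,9,-0.3],[-0.21,-0.259,0.01,0,0,9,-0.3],[-0.21,-0.259,0.01,0,0,9,-0.3],[-0.21,-0.259,0.01,0,0,9,-0.3],[-0.21,-0.259,0.01,0,0,9,-0.3],[-0.21,-0.259,0.01,0,0,9,-0.3]]]'

```text
time_s: 11.7
tool_pos: [0.4611, -0.1591, 0.282]
tool_rot: [-180.0, -0.1, 114.1]
force: [0.3, 0.9, -0.4]
grip_width: 0.0564
```

```bash
python3 - <<'E'
from cell import *
from h import *
o=get_obs();print(o["time_s"],o["tool_pos"],o["tool_rot"],o["grip_width"],o["force"])
w=read_camera("wrist");cv2.imwrite("pics/wrist6.png",w["img"][:,:,::-1]);np.savez("wrist6.npz",**w)
P=cloud(w);H=hsv(w);h,s,v=H[...,0],H[...,1],H[...,2]
near=np.linalg.norm(P[...,:2]-[.463,-.16],axis=-1)<.12
blue=(h>100)&(h<128)&(s>100)&near&(P[...,2]>.153)&(P[...,2]<.163)
Q=P[blue];print(len(Q),cv2.minAreaRect((Q[:,:2]*1000).astype(np.float32)),np.median(Q[:,2]),np.median(Q,0))
orange=(h>6)&(h<18)&(s>120)&near&(P[...,2]>.028)&(P[...,2]<.042)
Q=P[orange];print(len(Q),cv2.minAreaRect((Q[:,:2]*1000).astype(np.float32)))
o=get_obs();print(o["tool_pos"],o["tool_rot"])
E
```

```text
11.7 [ 0.46112089 -0.15908332  0.28196632] [-1.79960742e+02 -9.50546048e-02  1.14126013e+02] 0.05642465821076738 [ 0.30649966  0.9189736  -0.38748559]
656 ((462.4248352050781, -159.2707977294922), (8.490852355957031, 99.1453628540039), 23.92387580871582) 0.15752488060371694 [ 0.46059974 -0.15467836  0.15752488]
2087 ((462.58721923828125, -157.99024963378906), (54.92831039428711, 132.7432098388672), 24.26068115234375)
[ 0.46171121 -0.15786027  0.28217777] [-1.79985551e+02 -7.82939171e-02  1.14275671e+02]
```

View pics/wrist6.png

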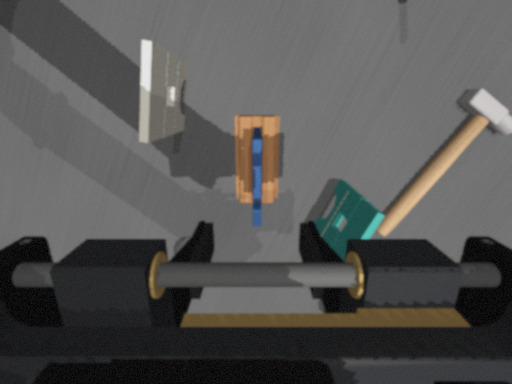

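Request:
arm_command --newtons 45 --targets '[[[-0.001,0,0.04,0,0,0,-0.1],[-0.001,0,0.08,0,0,0,-0.1],[-0.001,0,0.12,0,0,0,-0.1],[-0.001,0,0.15,0,0,0,-0.1],[-0.001,0,0.158,0,0,0,-0.1],[-0.001,0,0.158,0,0,0,-0.1]]]'

```text
time_s: 12.35
tool_pos: [0.462, -0.1582, 0.1239]
tool_rot: [-179.9, -0.1, 114.4]
force: [0.0, -0.6, 0.8]
grip_width: 0.0479
```

```bash
python3 - <<'E'
from cell import *
from h import *
o=get_obs();print(o["time_s"],o["tool_pos"],o["tool_rot"],o["grip_width"],o["force"])
w=read_camera("wrist");cv2.imwrite("pics/wrist7.png",w["img"][:,:,::-1])
E
```

```text
12.35 [ 0.46198954 -0.15824032  0.12385603] [-1.79929520e+02 -1.21424217e-01  1.14375658e+02] 0.04789476010800654 [ 0.01175187 -0.56806663  0.77262169]
```

View pics/wrist7.png

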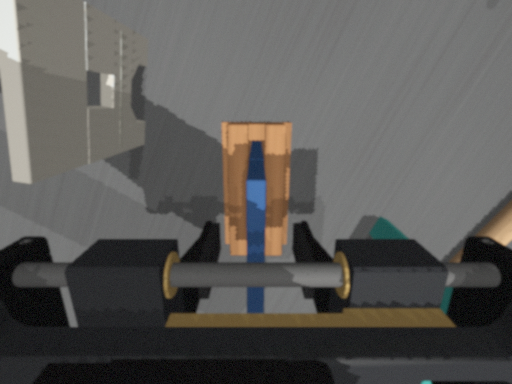

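Plate is centred between the fingers (column 256, fingers at 213 and 300). I close the gripper.

Request:
arm_command --newtons 45 --targets '[[[0,0,0,0,0,0,1],[0,0,0,0,0,0,1],[0,0,0,0,0,0,1],[0,0,0,0,0,0,1],[0,0,0,0,0,0,1]]]'

```text
time_s: 12.9
tool_pos: [0.4623, -0.1601, 0.1249]
tool_rot: [180.0, 0.0, 114.2]
force: [-0.2, 0.0, 0.1]
grip_width: 0.0159
```

Request:
arm_command --targets '[[[0,0,0,0,0,0,1],[0,0,0,0,0,0,1],[0,0,0,0,0,0,1]]]'

```text
time_s: 13.2
tool_pos: [0.4623, -0.16, 0.1247]
tool_rot: [180.0, 0.0, 114.2]
force: [1.1, 0.6, 1.3]
grip_width: 0.0094
```

Request:
arm_command --targets '[[[0,0,-0.008,0,0,0,1],[0,0,-0.02,0,0,0,1],[0,0,-0.04,0,0,0,1],[0,0,-0.07,0,0,0,1],[0,0,-0.11,0,0,0,1],[0,0,-0.14,0,0,0,1],[0,0,-0.16,0,0,0,1],[0,0,-0.165,0,0,0,1]]]'

```text
time_s: 14.0
tool_pos: [0.4634, -0.1602, 0.2929]
tool_rot: [179.8, 0.2, 114.2]
force: [-0.2, 0.5, -3.4]
grip_width: 0.0096
```

```bash
python3 - <<'E'
from cell import *
from h import *
o=get_obs();print(o["time_s"],o["tool_pos"],o["tool_rot"],o["grip_width"],o["force"],o["wrist_torque"])
w=read_camera("wrist");cv2.imwrite("pics/wrist8.png",w["img"][:,:,::-1])
print(rel(o["tool_pos"],o["tool_rot"][2],[.615,.088,.28],36.1))
E
```

```text
14.0 [ 0.46337828 -0.16021978  0.29291085] [179.80812812   0.23210217 114.23217603] 0.00963572257749803 [-0.17418035  0.49450944 -3.39288366] [-0.05234498 -0.14978451 -0.02663186]
[np.float64(0.1641), np.float64(0.2401), np.float64(0.0129), 0, 0, np.float64(78.13)]
```

View pics/wrist8.png

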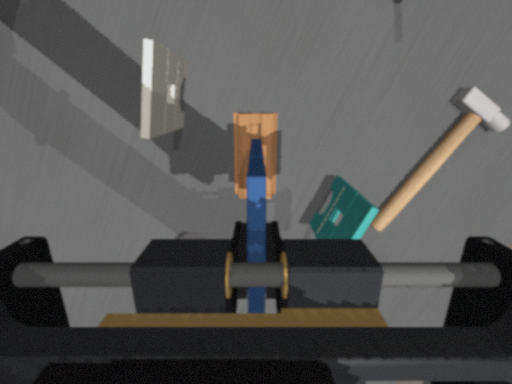

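Request:
arm_command --targets '[[[0.012,0.018,0.005,0,0,5,1],[0.03,0.045,0.005,0,0,12,1],[0.05,0.075,0.005,0,0,20,1],[0.07,0.105,0.005,0,0,28,1],[0.09,0.135,0.005,0,0,36,1],[0.11,0.165,0.005,0,0,44,1],[0.13,0.19,0.005,0,0,52,1],[0.145,0.213,0.005,0,0,60,1],[0.158,0.23,0.005,0,0,68,1],[0.164,0.24,0.005,0,0,76,1]]]'

```text
time_s: 15.05
tool_pos: [0.6132, 0.0908, 0.2823]
tool_rot: [-179.8, 0.1, 38.1]
force: [0.0, 0.1, -3.3]
grip_width: 0.0094
```

Request:
arm_command --targets '[[[0,0,0,0,0,2,1],[0,0,0,0,0,2,1],[0,0,0,0,0,2,1]]]'

```text
time_s: 15.35
tool_pos: [0.6132, 0.0876, 0.2832]
tool_rot: [-180.0, 0.1, 36.3]
force: [-1.0, 0.5, -2.3]
grip_width: 0.0098
```

```bash
python3 - <<'E'
from cell import *
from h import *
o=get_obs();print(o["time_s"],o["tool_pos"],o["tool_rot"],o["grip_width"],o["force"],o["wrist_torque"])
for n in ["wrist","scene","top"]:
    w=read_camera(n);cv2.imwrite(f"pics/{n}9.png",w["img"][:,:,::-1]);np.savez(n+"9.npz",**w)
print(rel(o["tool_pos"],o["tool_rot"][2],[.607,.099,.216],36.1))
E
```

```text
15.35 [0.61320509 0.0875923  0.28322802] [-1.79951482e+02  1.20195069e-01  3.62682457e+01] 0.009770858948655753 [-1.02609     0.460124   -2.25210915] [-0.03231574 -0.03936941  0.00115685]
[np.float64(0.0017), np.float64(-0.0129), np.float64(0.0672), 0, 0, np.float64(0.17)]
```

View pics/wrist9.png

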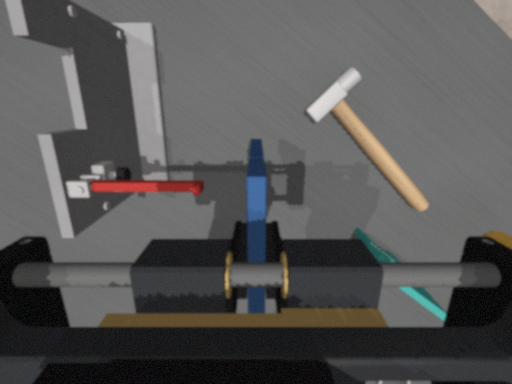

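View pics/scene9.png

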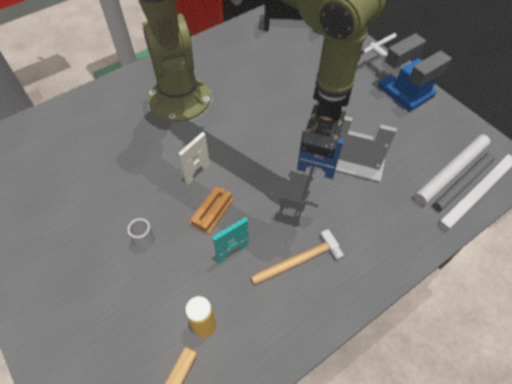

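```bash
python3 - <<'E'
from h import *
w=dict(np.load("wrist9.npz"));P=cloud(w).reshape(-1,3);H=hsv(w).reshape(-1,3)
near=np.linalg.norm(P[:,:2]-[0.56,0.2],axis=1)<0.15
redm=((H[:,0]<6)|(H[:,0]>174))&(H[:,1]>150)&(H[:,2]>60)&near
RT=P[redm&(P[:,2]>.177)&(P[:,2]<.186)]
c=RT[:,:2].mean(0);V=np.linalg.svd(RT[:,:2]-c)[2][0];print(len(RT),c,np.median(RT[:,2]),np.degrees(np.arctan2(V[1],V[0])))
lip=P[redm&(P[:,2]>.187)];print("lip",len(lip),lip.mean(0))
tcp=np.array([.6132,.0876]);yd=np.array([np.cos(np.radians(-53.8)),np.sin(np.radians(-53.8))]);xd=np.array([-yd[1],yd[0]])
print("bar axis lateral (tool x) rel tcp",(c-tcp)@xd,(lip.mean(0)[:2]-tcp)@xd,"along",(lip.mean(0)[:2]-tcp)@yd)
b=(H[:,0]>100)&(H[:,0]<128)&(H[:,1]>100)&(np.linalg.norm(P[:,:2]-tcp,axis=1)<.09)&(P[:,2]>.1)
B=P[b];print(len(B),np.percentile(B[:,2],[1,50,99]))
t=B[B[:,2]>np.percentile(B[:,2],99)-.006]
u=(t[:,:2]-tcp)@xd;v=(t[:,:2]-tcp)@yd;print("top: lateral",u.min(),u.max(),"thick",v.min(),v.max(),np.median(t[:,2]))
E
```

```text
979 [0.54715803 0.18319408] 0.1803366982479115 -53.16076996582739
lip 69 [0.58071989 0.13734469 0.19022541]
bar axis lateral (tool x) rel tcp 0.0031651564648336023 0.0031693350467357855 along -0.05932492747092269
3252 [0.20033728 0.31594698 0.40036508]
top: lateral 0.023592844840025978 0.02779915211433582 thick -0.04932184176352803 0.01628452310578517 0.39858510750126186
```

```bash
python3 - <<'E'
from h import *
w=dict(np.load("wrist9.npz"));P=cloud(w).reshape(-1,3);H=hsv(w).reshape(-1,3)
tcp=np.array([.6132,.0876]);yd=np.array([np.cos(np.radians(-53.8)),np.sin(np.radians(-53.8))]);xd=np.array([-yd[1],yd[0]])
u=(P[:,:2]-tcp)@xd;v=(P[:,:2]-tcp)@yd
b=(H[:,0]>100)&(H[:,0]<128)&(H[:,1]>100)&(abs(v)<.03)&(abs(u)<.08)&(P[:,2]<.33)&(P[:,2]>.1)
print(b.sum(),np.histogram(P[b,2],bins=10))
for lo,hi in [(.16,.2),(.2,.24),(.24,.28),(.28,.305),(.31,.325)]:
    m=b&(P[:,2]>lo)&(P[:,2]<hi)
    if m.sum()>3: print(lo,m.sum(),"u",u[m].min(),u[m].max(),"v",np.percentile(v[m],[2,50,98]))
E
```

```text
2575 (array([  24,   21,   27,   33,   38,   51,   68,  111,  153, 2049]), array([0.17804026, 0.19308175, 0.20812325, 0.22316474, 0.23820623,
       0.25324773, 0.26828922, 0.28333071, 0.29837221, 0.3134137 ,
       0.32845519]))
0.16 31 u 0.04967994923896962 0.049967134287260656 v [-0.00445885 -0.0006234   0.00312271]
0.2 77 u 0.04975555646451735 0.05035478321931436 v [-0.00484673 -0.00060566  0.00328841]
0.24 139 u 0.0495875758411592 0.050402501558115105 v [-0.00489299 -0.00057406  0.00338124]
0.28 183 u 0.00914362936942277 0.05051367868840158 v [-0.00705471 -0.00108618  0.00574939]
0.31 2076 u -0.03174059474281346 0.050465698677128065 v [-0.00510371 -0.00048618  0.00441016]
```

Request:
arm_command --targets '[[[0.003,0,0.02,0,0,0,1],[0.003,0,0.045,0,0,0,1],[0.003,0,0.06,0,0,0,1],[0.003,0,0.066,0,0,0,1],[0.003,0,0.067,0,0,0,1],[0.003,0,0.067,0,0,0,1]]]'

```text
time_s: 16.1
tool_pos: [0.6167, 0.0899, 0.2184]
tool_rot: [180.0, -0.1, 36.2]
force: [0.2, 0.9, -2.1]
grip_width: 0.0097
```

```bash
python3 - <<'E'
from cell import *
from h import *
o=get_obs();print(o["time_s"],o["tool_pos"],o["tool_rot"],o["grip_width"],o["force"],o["wrist_torque"])
for n in ["wrist","scene"]:
    w=read_camera(n);cv2.imwrite(f"pics/{n}10.png",w["img"][:,:,::-1]);np.savez(n+"10.npz",**w)
    if n=="scene": cv2.imwrite("pics/scene10c.png",cv2.resize(w["img"][90:200,280:410,::-1],None,fx=5,fy=5,interpolation=cv2.INTER_CUBIC))
w=dict(np.load("wrist10.npz"));P=cloud(w).reshape(-1,3);H=hsv(w).reshape(-1,3)
tcp=o["tool_pos"][:2];a=np.radians(o["tool_rot"][2]-90);yd=np.array([np.cos(a),np.sin(a)]);xd=np.array([-yd[1],yd[0]])
u=(P[:,:2]-tcp)@xd;v=(P[:,:2]-tcp)@yd
red=((H[:,0]<6)|(H[:,0]>174))&(H[:,1]>150)&(H[:,2]>60)&(abs(u)<.03)&(P[:,2]>.177)&(P[:,2]<.195)
print("red u",np.percentile(u[red],[2,50,98]),"v",v[red].min(),v[red].max(),np.polyfit(v[red],u[red],1))
E
```

```text
16.1 [0.61666434 0.08987966 0.21844002] [ 1.79961600e+02 -6.76238967e-02  3.62173189e+01] 0.009690870179208872 [ 0.2351939   0.85750111 -2.08207128] [ 0.00486758 -0.00016982 -0.03202933]
red u [-0.00584754 -0.00052783  0.00313796] v -0.16955733304405102 -0.05577268160767513 [0.00872849 0.00023098]
```

View pics/wrist10.png

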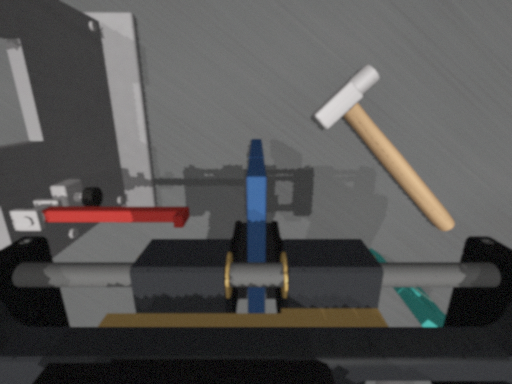

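View pics/scene10c.png

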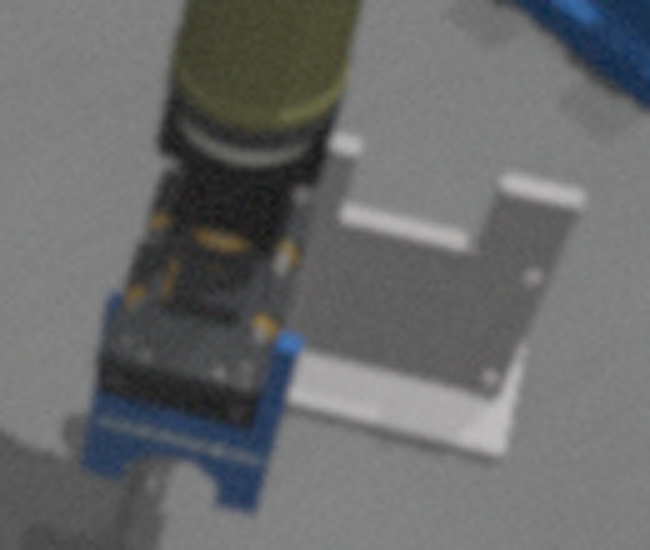

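Request:
arm_command --targets '[[[0,-0.006,0.002,0,0,0,1],[0,-0.016,0.002,0,0,0,1],[0,-0.028,0.002,0,0,0,1],[0,-0.04,0.002,0,0,0,1],[0,-0.05,0.002,0,0,0,1],[0,-0.058,0.002,0,0,0,1],[0,-0.066,0.002,0,0,0,1],[0,-0.074,0.002,0,0,0,1],[0,-0.08,0.002,0,0,0,1],[0,-0.08,0.002,0,0,0,1]]]'

```text
time_s: 17.2
tool_pos: [0.5683, 0.1555, 0.2156]
tool_rot: [-180.0, -0.0, 36.3]
force: [0.3, 0.2, -2.4]
grip_width: 0.0099
```

```bash
python3 - <<'E'
from cell import *
from h import *
o=get_obs();print(o["time_s"],o["tool_pos"],o["tool_rot"],o["grip_width"],o["force"],o["wrist_torque"])
for n in ["wrist","scene"]:
    w=read_camera(n);cv2.imwrite(f"pics/{n}11.png",w["img"][:,:,::-1]);np.savez(n+"11.npz",**w)
    if n=="scene": cv2.imwrite("pics/scene11c.png",cv2.resize(w["img"][90:200,280:410,::-1],None,fx=5,fy=5,interpolation=cv2.INTER_CUBIC))
E
```

```text
17.2 [0.56830281 0.15554845 0.21561567] [-1.79980803e+02 -6.52601983e-03  3.63145429e+01] 0.009932676990870146 [ 0.31442297  0.16659429 -2.39293394] [ 0.01818805 -0.079165   -0.02674755]
```

View pics/wrist11.png

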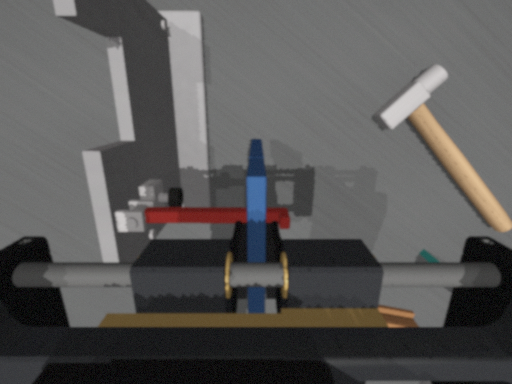

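View pics/scene11c.png

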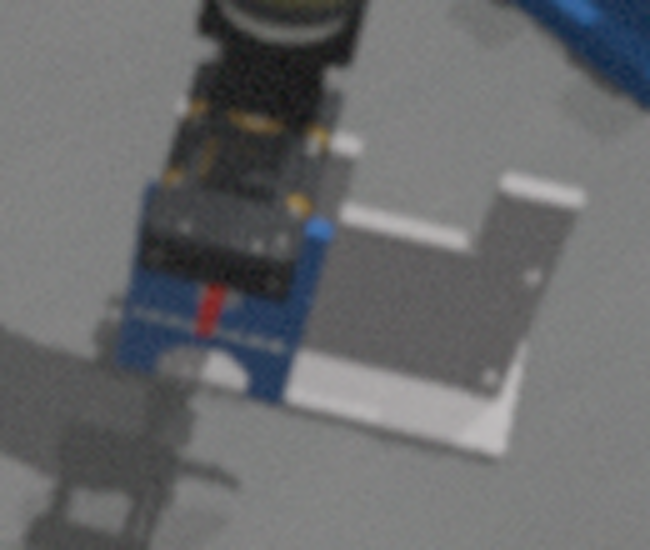

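The red tip shows through the slot, so the template is threaded. I keep advancing, then lower it near the bar.

Request:
arm_command --targets '[[[0,-0.006,0,0,0,0,1],[0,-0.014,0,0,0,0,1],[0,-0.022,0,0,0,0,1],[0,-0.03,0.002,0,0,0,1],[0,-0.038,0.005,0,0,0,1],[0,-0.045,0.008,0,0,0,1],[0,-0.05,0.011,0,0,0,1],[0,-0.052,0.012,0,0,0,1],[0,-0.052,0.012,0,0,0,1]]]'

```text
time_s: 18.2
tool_pos: [0.5379, 0.1965, 0.2033]
tool_rot: [-180.0, 0.0, 36.3]
force: [-0.3, -0.1, -2.5]
grip_width: 0.0099
```

Request:
arm_command --targets '[[[0,0,0.001,0,0,0,1],[0,0,0.002,0,0,0,1],[0,0,0.002,0,0,0,1]]]'

```text
time_s: 18.5
tool_pos: [0.5383, 0.1959, 0.2014]
tool_rot: [180.0, 0.0, 36.2]
force: [-0.2, -0.0, -2.5]
grip_width: 0.0092
```

Request:
arm_command --targets '[[[0,-0.001,0,0,0,0,1],[0,-0.002,0,0,0,0,1],[0,-0.003,0,0,0,0,1],[0,-0.004,0,0,0,0,1],[0,-0.005,0,0,0,0,1]]]'

```text
time_s: 19.0
tool_pos: [0.5352, 0.2005, 0.2015]
tool_rot: [180.0, -0.0, 36.2]
force: [0.4, -0.5, -2.1]
grip_width: 0.0097
```

Request:
arm_command --targets '[[[0,-0.001,0,0,0,0,1],[0,-0.002,0,0,0,0,1],[0,-0.003,0,0,0,0,1],[0,-0.004,0,0,0,0,1],[0,-0.005,0,0,0,0,1],[0,-0.006,0,0,0,0,1],[0,-0.007,0,0,0,0,1],[0,-0.008,0,0,0,0,1]]]'

```text
time_s: 19.8
tool_pos: [0.5304, 0.2069, 0.2015]
tool_rot: [180.0, 0.0, 36.2]
force: [0.1, -0.0, -2.3]
grip_width: 0.0098
```

Request:
arm_command --targets '[[[0,-0.0005,0,0,0,0,1],[0,-0.001,0,0,0,0,1],[0,-0.0015,0,0,0,0,1],[0,-0.002,0,0,0,0,1]]]'

```text
time_s: 20.2
tool_pos: [0.5293, 0.2084, 0.2015]
tool_rot: [180.0, 0.0, 36.2]
force: [-0.3, 0.1, -2.2]
grip_width: 0.0095
```

Request:
arm_command --targets '[[[0,-0.0005,0,0,0,0,1],[0,-0.001,0,0,0,0,1]]]'

```text
time_s: 20.4
tool_pos: [0.5287, 0.2092, 0.2015]
tool_rot: [180.0, 0.0, 36.2]
force: [0.7, -0.1, -2.9]
grip_width: 0.0097
```

Request:
arm_command --targets '[[[0,-0.0005,0,0,0,0,1],[0,-0.001,0,0,0,0,1]]]'

```text
time_s: 20.6
tool_pos: [0.5283, 0.2097, 0.2015]
tool_rot: [180.0, 0.0, 36.2]
force: [1.1, -0.1, -2.7]
grip_width: 0.0097
```

Request:
arm_command --targets '[[[0,-0.0005,0,0,0,0,1],[0,-0.001,0,0,0,0,1]]]'

```text
time_s: 20.8
tool_pos: [0.5281, 0.2099, 0.2015]
tool_rot: [179.9, -0.0, 36.2]
force: [1.9, -2.4, -3.7]
grip_width: 0.0093
```

Request:
arm_command --targets '[[[0,-0.0005,0,0,0,0,1],[0,-0.0005,0,0,0,0,1]]]'

```text
time_s: 21.0
tool_pos: [0.528, 0.2101, 0.2016]
tool_rot: [179.9, -0.0, 36.2]
force: [2.7, -4.1, -2.8]
grip_width: 0.0095
```

Request:
arm_command --targets '[[[0,-0.0004,0,0,0,0,1],[0,-0.0006,0,0,0,0,1]]]'

```text
time_s: 21.2
tool_pos: [0.5279, 0.2102, 0.2016]
tool_rot: [179.9, -0.0, 36.2]
force: [4.4, -4.9, -3.5]
grip_width: 0.01
```

Request:
arm_command --targets '[[[0,-0.0003,0,0,0,0,1],[0,-0.0003,0,0,0,0,1]]]'

```text
time_s: 21.4
tool_pos: [0.5279, 0.2103, 0.2016]
tool_rot: [179.8, -0.0, 36.1]
force: [3.5, -3.9, -4.0]
grip_width: 0.0096
```

Request:
arm_command --targets '[[[0,-0.0004,0,0,0,0,1],[0,-0.0006,0,0,0,0,1]]]'

```text
time_s: 21.6
tool_pos: [0.5278, 0.2104, 0.2016]
tool_rot: [179.8, -0.0, 36.1]
force: [4.8, -6.0, -2.7]
grip_width: 0.0097
```

Request:
arm_command --targets '[[[0,0,0,0,0,0,1],[0,0,0,0,0,0,1],[0,0,0,0,0,0,1]]]'

```text
time_s: 21.9
tool_pos: [0.5278, 0.2104, 0.2016]
tool_rot: [179.8, -0.0, 36.1]
force: [4.0, -4.8, -2.4]
grip_width: 0.0094
```

Request:
arm_command --targets '[[[0,0,0,0,0,0,1],[0,0,0,0,0,0,1]]]'

```text
time_s: 22.1
tool_pos: [0.5278, 0.2103, 0.2016]
tool_rot: [179.8, -0.0, 36.1]
force: [4.1, -5.0, -3.8]
grip_width: 0.0094
```

```bash
python3 - <<'E'
from cell import *
from h import *
o=get_obs();print(o["time_s"],o["tool_pos"],o["tool_rot"],o["grip_width"],o["force"],o["wrist_torque"])
w=read_camera("wrist");cv2.imwrite("pics/wrist12.png",w["img"][:,:,::-1])
o=get_obs();print(o["force"],o["wrist_torque"])
E
```

```text
22.1 [0.52779394 0.21031929 0.20159007] [ 1.79806721e+02 -1.62345632e-02  3.61243799e+01] 0.00939390868900229 [ 4.0857369  -4.95813385 -3.76611797] [-1.50518166 -1.26972116  0.00427616]
[ 4.53284159 -4.87044155 -3.32683861] [-1.54482765 -1.28795296 -0.01117316]
```

View pics/wrist12.png

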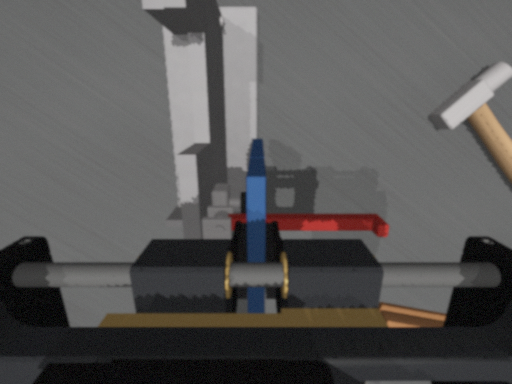

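Request:
arm_command --targets '[[[0,0.001,0,0,0,0,1],[0,0.002,0,0,0,0,1],[0,0.003,0,0,0,0,1],[0,0.004,0,0,0,0,1],[0,0.005,0,0,0,0,1],[0,0.005,0,0,0,0,1]]]'

```text
time_s: 22.75
tool_pos: [0.5285, 0.2095, 0.2015]
tool_rot: [-179.9, 0.0, 36.3]
force: [0.1, -0.5, -2.7]
grip_width: 0.0099
```

Request:
arm_command --targets '[[[0,0,0.0005,0,0,0,1],[0,0,0.001,0,0,0,1],[0,0,0.001,0,0,0,1]]]'

```text
time_s: 23.05
tool_pos: [0.5289, 0.2089, 0.2004]
tool_rot: [-180.0, 0.0, 36.3]
force: [-1.0, -0.4, -2.5]
grip_width: 0.0096
```

Request:
arm_command --targets '[[[0,0,0.0005,0,0,0,1],[0,0,0.0005,0,0,0,1]]]'

```text
time_s: 23.25
tool_pos: [0.5292, 0.2085, 0.1999]
tool_rot: [-180.0, 0.0, 36.2]
force: [-0.5, -0.0, -3.0]
grip_width: 0.0097
```

```bash
python3 - <<'E'
from cell import *
from h import *
o=get_obs();print(o["time_s"],o["tool_pos"],o["tool_rot"],o["grip_width"],o["force"],o["wrist_torque"])
w=read_camera("wrist");cv2.imwrite("pics/wrist13.png",w["img"][:,:,::-1])
P=cloud(w).reshape(-1,3);H=hsv(w).reshape(-1,3)
tcp=o["tool_pos"][:2];a=np.radians(o["tool_rot"][2]-90);yd=np.array([np.cos(a),np.sin(a)]);xd=np.array([-yd[1],yd[0]])
u=(P[:,:2]-tcp)@xd;v=(P[:,:2]-tcp)@yd
red=((H[:,0]<6)|(H[:,0]>174))&(H[:,1]>150)&(H[:,2]>60)&(abs(u)<.03)&(P[:,2]>.177)&(P[:,2]<.185)
print("red u",np.percentile(u[red],[2,50,98]),"v",v[red].min(),v[red].max(),np.polyfit(v[red],u[red],1),np.median(P[red,2]))
b=(H[:,0]>100)&(H[:,0]<128)&(H[:,1]>100)&(abs(v)<.03)&(abs(u)<.08)&(P[:,2]<.26)
t=b&(P[:,2]>.226);print("top z",np.percentile(P[t,2],[5,50,95]),"u",u[t].max())
for lo,hi in [(.08,.12),(.12,.16),(.16,.2),(.2,.225),(.226,.26)]:
    m=b&(P[:,2]>lo)&(P[:,2]<hi)
    if m.sum()>3: print(lo,m.sum(),"u",u[m].max(),"v",np.percentile(v[m],[2,50,98]))
E
```

```text
23.25 [0.52918377 0.20847349 0.1998916 ] [-1.79990566e+02  1.38468227e-02  3.62270988e+01] 0.009697491092045492 [-5.05644434e-01 -2.32821016e-03 -2.98061734e+00] [ 0.03933453 -0.01211859 -0.00018378]
red u [-0.00493059  0.00023859  0.00364598] v -0.020424924775837332 0.0884330467063185 [-0.00913972  0.00038416] 0.18040035626186823
top z [0.2314535  0.23264246 0.23363583] u 0.050439245646917305
0.08 31 u 0.05018128543036514 v [-0.00363121 -0.00048626  0.00325155]
0.12 111 u 0.05023273019177718 v [-0.01010061 -0.00212814  0.00328511]
0.16 137 u 0.050304029805778 v [-0.00452931 -0.00048614  0.00346727]
0.2 209 u 0.05035480972324959 v [-0.00883184 -0.00048612  0.00589881]
0.226 2108 u 0.050439245646917305 v [-0.00514305 -0.00048986  0.00445198]
```

Request:
arm_command --targets '[[[0,0,0.0005,0,0,0,1],[0,0,0.0005,0,0,0,1]]]'

```text
time_s: 23.5
tool_pos: [0.5293, 0.2085, 0.1997]
tool_rot: [180.0, -0.0, 36.2]
force: [-0.7, -0.7, -0.8]
grip_width: 0.0095
```

Request:
arm_command --targets '[[[0,0,0.0005,0,0,0,1],[0,0,0.0005,0,0,0,1]]]'

```text
time_s: 23.7
tool_pos: [0.5294, 0.2085, 0.1997]
tool_rot: [180.0, -0.0, 36.2]
force: [-1.5, -0.5, 1.6]
grip_width: 0.0099
```

Request:
arm_command --newtons 10 --targets '[[[0,0,-0.0003,0,0,0,0.7],[0,0,-0.0003,0,0,0,0.65],[0,0,-0.0003,0,0,0,0.6],[0,0,-0.0003,0,0,0,0.55],[0,0,-0.0003,0,0,0,0.5],[0,0,-0.0003,0,0,0,0.5]]]'

```text
time_s: 24.3
tool_pos: [0.5293, 0.2084, 0.1993]
tool_rot: [180.0, 0.0, 36.2]
force: [0.6, 0.1, 0.1]
grip_width: 0.0211
```

```bash
python3 - <<'E'
from cell import *
from h import *
o=get_obs();print(o["time_s"],o["tool_pos"],o["grip_width"],o["force"],o["wrist_torque"])
w=read_camera("wrist");cv2.imwrite("pics/wrist14.png",w["img"][:,:,::-1])
E
```

```text
24.3 [0.52931929 0.20841209 0.19926711] 0.021064583134497536 [0.57865509 0.09441096 0.09426693] [-0.0225962  -0.00398308 -0.04213335]
```

View pics/wrist14.png

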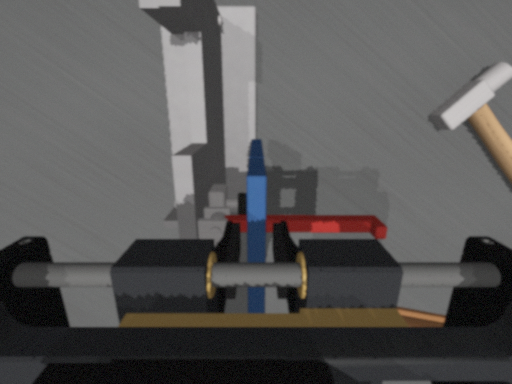

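Released; the plate hangs free between the fingers. I lift straight up.

Request:
arm_command --targets '[[[0,0,-0.005,0,0,0,0.5],[0,0,-0.015,0,0,0,0.5],[0,0,-0.03,0,0,0,0.5],[0,0,-0.05,0,0,0,0.5],[0,0,-0.08,0,0,0,0.5],[0,0,-0.12,0,0,0,0.3],[0,0,-0.15,0,0,0,0.2],[0,0,-0.16,0,0,0,0],[0,0,-0.16,0,0,0,0],[0,0,-0.16,0,0,0,0]]]'

```text
time_s: 25.35
tool_pos: [0.529, 0.2082, 0.3585]
tool_rot: [-180.0, 0.1, 36.2]
force: [-0.6, 1.2, -0.1]
grip_width: 0.0425
```

```bash
python3 - <<'E'
from cell import *
from h import *
o=get_obs();print(o["time_s"],o["tool_pos"],o["grip_width"],o["force"])
w=read_camera("wrist");cv2.imwrite("pics/wrist15.png",w["img"][:,:,::-1])
sc=read_camera("scene");cv2.imwrite("pics/scene15.png",sc["img"][:,:,::-1]);cv2.imwrite("pics/scene15c.png",cv2.resize(sc["img"][90:200,280:410,::-1],None,fx=5,fy=5,interpolation=cv2.INTER_CUBIC))
P=cloud(w).reshape(-1,3);H=hsv(w).reshape(-1,3)
d=np.array([.8075,.5898]);x=np.array([-.5898,.8075])
s=P[:,:2]@d-.5995;n=P[:,:2]@x+.102
red=((H[:,0]<6)|(H[:,0]>174))&(H[:,1]>150)&(H[:,2]>60)&(abs(s+.05)<.03)&(P[:,2]>.177)&(P[:,2]<.185)
print("bar ang slope",np.polyfit(n[red],s[red],1),np.median(P[red,2]))
b=(H[:,0]>100)&(H[:,0]<128)&(H[:,1]>100)&(n<-.02)&(n>-.07)&(abs(s+.05)<.07)&(P[:,2]<.24)
t=b&(P[:,2]>.226);print("top z",np.percentile(P[t,2],[5,50,95]),"s",s[t].min(),s[t].max(),"n",np.percentile(n[t],[2,50,98]),"slope",np.polyfit(s[t],n[t],1))
for lo,hi in [(.08,.12),(.12,.16),(.16,.2),(.2,.225),(.226,.26)]:
    m=b&(P[:,2]>lo)&(P[:,2]<hi)
    if m.sum()>3: print(lo,m.sum(),"n",np.percentile(n[m],[2,50,98]))
E
```

```text
25.35 [0.52899403 0.20824065 0.35854062] 0.04247454733317296 [-0.6076142   1.19885562 -0.13879384]
bar ang slope [-0.00066409 -0.04980331] 0.18051728628477093
top z [0.23115012 0.23245403 0.23352833] s -0.09727127477767983 0.001332704772124882 n [-0.04584266 -0.04136516 -0.03702971] slope [ 0.00156606 -0.0414254 ]
0.08 4 n [-0.04417553 -0.04203577 -0.03990321]
0.12 22 n [-0.04409745 -0.03990244 -0.03414415]
0.16 16 n [-0.04453625 -0.04129574 -0.03879855]
0.2 14 n [-0.04469317 -0.04129598 -0.03790604]
0.226 690 n [-0.04584266 -0.04136516 -0.03702971]
```

View pics/wrist15.png

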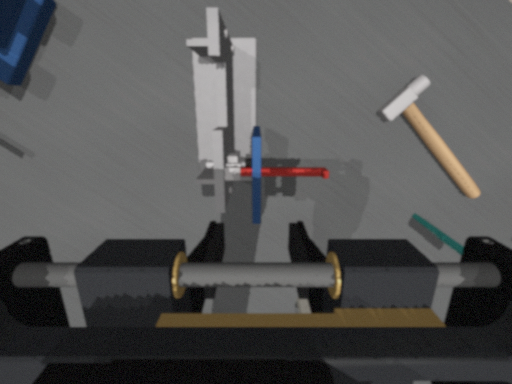

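View pics/scene15c.png

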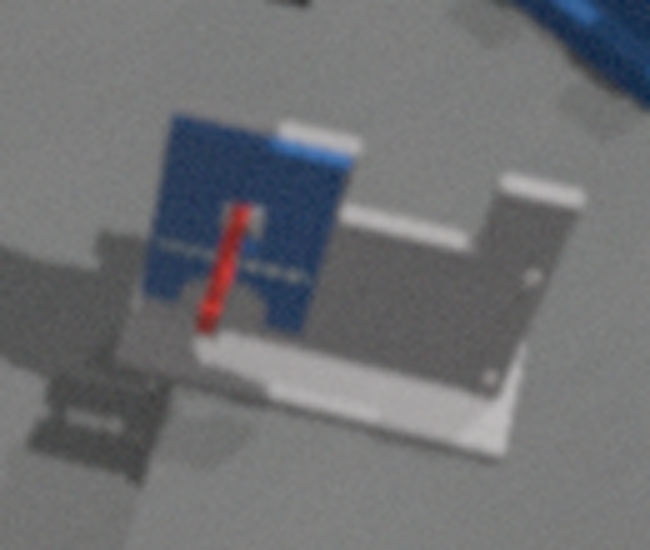

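```bash
python3 -c "
from cell import *
print(sign_off())"
```

```text
the job is handed in; nothing more can be done
None
```

The template is hanging on the hook, let go and still, and I handed the job in at about 25 s of the 72 s allowed. No verdict was reported.

- **Hook:** I swung it out with a finger in the notch behind the bar. It came up against its stop at about 6.7 N on the wrist. The last picture shows the bar within about 0.1° of square to the panel.
- **Threading and press:** I lifted the blue template out, threaded it over the lip and slid it back until it met the rubber foot. It was held there for about 0.7 s, with single wrist readings between 6 and 8 N. The foot was about 34 mm out in the images, and contact came where that predicted.
- **Release:** I backed off about 2 mm, lowered the template until the bar took its weight, opened the fingers and lifted clear.
- **Final check:** The template's top edge is parallel to the panel within about 0.1°, and I saw no tilt. The slot is about 41 mm out from the panel. The slot edge is level with the bar top within measurement accuracy.

**Disagreements:** The scene camera read positions about 5 mm off from the top and wrist cameras. I used the wrist readings, and the touch points agreed with them. The wrist force reading is noisy by up to about 1 N per axis, so the contact forces are good to about that. I did not measure the bystanders' final positions. The hammer appears undisturbed in the later pictures, and I never went near the pipe or the can.

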